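# Bring out the innermost sample carrier for a re-read

### The arm

A 6-joint arm with a two-finger parallel gripper is mounted at the origin on a cart in front of the work surface, level with it; the furniture and walls round the work are solid. World frame = base frame: x ahead of the robot, y to its left, z up, the work surface at z = 0. Lengths are in m, angles in rad, forces in N, time in s.
With the tool pointing down it reaches from about 0.25 to 0.725 m from the base axis. Payload 4 kg.
Tool frame: the origin (TCP) lies on the centre line of the jaws, within the pads' length; the fingertips stand 11 mm ahead of it and the grasp point (between the pads) lies 8 mm behind it; z points along the fingers, x is the direction in which the jaws open and shut, and the axes are right-handed (so a half turn about z gives the same grasp; the last joint's range is limited). The gripper opens to 85 mm and grips with 20 to 120 N. Pads are 22 mm wide; open, the fingers measure 114 mm over their backs; the gripper's body (76 mm by 85 mm) begins 54 mm behind the grasp point. The pads swing forward as they close: fully open they stand 13 mm farther back than shut.
Start: joints at [-1.3, 0.241, 0.005, 1.335, 0, 1.571], TCP at [0.134, -0.482, 0.242] pointing down, gripper open.
Joint ranges: [-2.72, 2.72], [-1.05, 1.87], [-1.09, 1.28], [-1.99, 2.15], [-1.42, 1.44], [-3.14, 3.14]. Speed limits (rad/s): [2.79, 2.79, 3.14, 3.14, 3.14, 3.14].

### API

Orientations are given as a unit quaternion [x, y, z, w].
In Python, from workcell import bot, viewer, order gives the robot as it stands. The module is installed in compiled form; this text tells all that it offers.
- The arm moves only by the tool send_rows, never from a script. Its argument "increments" is a list that holds one entry, the list of rows, each a list of 4 numbers: the shift along the tool's x, y, z in m, then the turn about the tool's z in degrees. A call has exactly 8 rows; each row shifts and turns the pose as measured when the row begins, along the tool's axes as they then stand; what a row does not reach is not made up. A row lasts 1/10 s, in which the tool goes at most 50 mm and 8.59 degrees, less where a joint would pass 70% of its speed; a pose out of reach is approached as far as the arm can. A call is refused whole if a number of a shift passes 0.05 or a number of a turn 8.59, either way. A call with a gripper value outside its range is refused whole. "hand" is the closure, from -1 (fully open) to 1 (shut), so that 0 is half open, set as the call begins (left out, the last holds). The fingers move at their own pace and stop on an object; the grip force is fixed at half the most. Time passes only in rows, so rows that do not move let the fingers close, or fill a call up. It gives the time, the measured TCP pose, the force and the opening at its end, in the units of the state.
- bot.get_obs(): the state, without advancing time (a new reading comes with each control period).
- viewer.camera(name): name is "scene" or "side" or "wrist"; returns a dict with "image" (384x512x3 uint8, red, green, blue), "range_z" (384x512 float32, m along the optical axis (not along the pixel's ray), 0 where there is no reading), "camera_matrix" (3x3 intrinsics, pixels), "eye" and "rotation" of the camera in the world. Camera axes: x right, y down, z forward; pixel columns grow to the right and rows downward; lengths in m; the calibration is good to about 2 mm. A picture is of the moment at which its call begins.
- order.job_done(): hands the job in, once; it reports no verdict.
The state is a dict: "clock": time; "joint_pos": joint angles; "joint_vel": joint speeds; "tau": joint torques, N m; "eef_pos": TCP position; "tool_rot": TCP orientation; "ft_force": force on the tool from outside, world axes, zero at the start; "ft_torque": the same for the moment, N m; "grip_width": finger opening in m.
Only numpy, scipy, OpenCV 4.12 (cv2) and the standard library are available. Lean on these libraries where they do the work, as an engineer would, in place of code of your own. Each camera call takes 0.05 s, during which the arm holds its last target.

### The job

The sample carrier at the closed inner end of the queue lane must be read again. Slide the two carriers in front of it out through the lane's open mouth and stand both on the steel tray, then bring the innermost one out and set it in the round nest on top of the reader. Afterwards slide the other two back into the lane in the order they had, moved up so that they stand one against the other at the inner end; keep all carriers upright and leave the timer and the cotton jar alone.

Things in the scene. Friction and masses are not known exactly. Their poses are not given: they have to be found in the camera images.
- lane: Grey queue lane, fixed. Origin: underside, on centre line; +x to the closed end (wall at x=98.5 mm), mouth at -x. Floor 4 mm up, 54 mm wide. From x=-45 inward two lips (13-16 mm up, 32 mm slot, carriers have 3 mm upward play) hold feet down: slide only. x=-45 to -105: open apron, low flared sides; lift or set down at x=-75. Places at x=75, 28, -19 mm (all full at start; at the end 75, 28). End wall top 22 mm.
- carrier_tube: White plastic carrier: round foot 46 mm across, 6 mm thick; groove 24 mm across; cylinder 31 mm across from 16 to 50 mm up, the part to grip; about 0.11 kg. Origin: centre of foot's underside, z up. Place in the lane varies. This one holds a slim capped sample tube, top 92 mm above the origin.
- carrier_vial: White plastic carrier: round foot 46 mm across, 6 mm thick; groove 24 mm across; cylinder 31 mm across from 16 to 50 mm up, the part to grip; about 0.11 kg. Origin: centre of foot's underside, z up. Place in the lane varies. This one holds a squat brown glass vial with a cap, 25 mm wide, top 72 mm above the origin.
- carrier_dropper: White plastic carrier: round foot 46 mm across, 6 mm thick; groove 24 mm across; cylinder 31 mm across from 16 to 50 mm up, the part to grip; about 0.11 kg. Origin: centre of foot's underside, z up. Place in the lane varies. This one holds a white dropper bottle, 27 mm wide with a narrow cap, top 85 mm above the origin.
- reader: White bench reader, fixed, 116 x 104 mm, top 39 mm up, with a round black nest on top and a flat blank display strip behind it. Origin: on the worktop under the nest's centre, z up; housing from x = -46 to +70 mm. Nest: 60 mm inside diameter, floor 40 mm and rim 46 mm above the worktop, the highest point. May change places with the tray.
- tray: Shallow open steel tray, fixed, 100 x 190 mm (x, y), rim 16 mm high, inner floor 3 mm above the worktop; origin under its centre. Holds two carriers side by side, for instance at y = +45 and -45 mm. The tray and the reader may change places.
- timer: Small white bench timer, 66 x 58 x 20 mm, loose; to be left alone. Origin at the centre of its underside.
- cotton_jar: Clear glass jar with a pale lid, 68 mm across, 98 mm high, loose; to be left alone. Origin at the centre of its underside.

How it is judged:
On the way, in this order (a step that is already met when the one before it is completed fails the run):
1. the two outer carriers stand released on the steel tray, the innermost is still in the lane (((x of carrier_tube in the frame of lane between 0.063 and 0.087 m and y of carrier_tube in the frame of lane between -0.012 and 0.012 m and z of carrier_tube in the frame of lane below 0.01 m and distance of carrier_tube from where it was at the start of the episode below 0.02 m and x of carrier_vial in the frame of tray between -0.047 and 0.047 m and y of carrier_vial in the frame of tray between -0.092 and 0.092 m and z of each of carrier_vial, carrier_dropper in the frame of tray below 0.01 m and angle between each of carrier_vial, carrier_dropper's own z axis and vertical below 0.1 rad and contact force between each of carrier_vial, carrier_dropper and the fingers below 0.5 N and x of carrier_dropper in the frame of tray between -0.047 and 0.047 m and y of carrier_dropper in the frame of tray between -0.092 and 0.092 m) or (x of carrier_vial in the frame of lane between 0.063 and 0.087 m and y of carrier_vial in the frame of lane between -0.012 and 0.012 m and z of carrier_vial in the frame of lane below 0.01 m and distance of carrier_vial from where it was at the start of the episode below 0.02 m and x of carrier_tube in the frame of tray between -0.047 and 0.047 m and y of carrier_tube in the frame of tray between -0.092 and 0.092 m and z of each of carrier_tube, carrier_dropper in the frame of tray below 0.01 m and angle between each of carrier_tube, carrier_dropper's own z axis and vertical below 0.1 rad and contact force between each of carrier_tube, carrier_dropper and the fingers below 0.5 N and x of carrier_dropper in the frame of tray between -0.047 and 0.047 m and y of carrier_dropper in the frame of tray between -0.092 and 0.092 m) or (x of carrier_dropper in the frame of lane between 0.063 and 0.087 m and y of carrier_dropper in the frame of lane between -0.012 and 0.012 m and z of carrier_dropper in the frame of lane below 0.01 m and distance of carrier_dropper from where it was at the start of the episode below 0.02 m and x of carrier_tube in the frame of tray between -0.047 and 0.047 m and y of carrier_tube in the frame of tray between -0.092 and 0.092 m and z of each of carrier_tube, carrier_vial in the frame of tray below 0.01 m and angle between each of carrier_tube, carrier_vial's own z axis and vertical below 0.1 rad and contact force between each of carrier_tube, carrier_vial and the fingers below 0.5 N and x of carrier_vial in the frame of tray between -0.047 and 0.047 m and y of carrier_vial in the frame of tray between -0.092 and 0.092 m))), for 0.2 s.
2. the innermost carrier stands released in the reader's nest while the two others wait on the tray (((horizontal distance between carrier_tube and reader below 0.012 m and z of carrier_tube in the frame of reader below 0.046 m and angle between each of carrier_tube, carrier_vial, carrier_dropper's own z axis and vertical below 0.1 rad and contact force between each of carrier_tube, carrier_vial, carrier_dropper and the fingers below 0.5 N and x of carrier_vial in the frame of tray between -0.047 and 0.047 m and y of carrier_vial in the frame of tray between -0.092 and 0.092 m and z of each of carrier_vial, carrier_dropper in the frame of tray below 0.01 m and x of carrier_dropper in the frame of tray between -0.047 and 0.047 m and y of carrier_dropper in the frame of tray between -0.092 and 0.092 m) or (horizontal distance between carrier_vial and reader below 0.012 m and z of carrier_vial in the frame of reader below 0.046 m and angle between each of carrier_vial, carrier_tube, carrier_dropper's own z axis and vertical below 0.1 rad and contact force between each of carrier_vial, carrier_tube, carrier_dropper and the fingers below 0.5 N and x of carrier_tube in the frame of tray between -0.047 and 0.047 m and y of carrier_tube in the frame of tray between -0.092 and 0.092 m and z of each of carrier_tube, carrier_dropper in the frame of tray below 0.01 m and x of carrier_dropper in the frame of tray between -0.047 and 0.047 m and y of carrier_dropper in the frame of tray between -0.092 and 0.092 m) or (horizontal distance between carrier_dropper and reader below 0.012 m and z of carrier_dropper in the frame of reader below 0.046 m and angle between each of carrier_dropper, carrier_tube, carrier_vial's own z axis and vertical below 0.1 rad and contact force between each of carrier_dropper, carrier_tube, carrier_vial and the fingers below 0.5 N and x of carrier_tube in the frame of tray between -0.047 and 0.047 m and y of carrier_tube in the frame of tray between -0.092 and 0.092 m and z of each of carrier_tube, carrier_vial in the frame of tray below 0.01 m and x of carrier_vial in the frame of tray between -0.047 and 0.047 m and y of carrier_vial in the frame of tray between -0.092 and 0.092 m))), for 0.2 s.
At the end, for the whole second after the job is handed in: The carrier that stood innermost sits in the reader's nest (12 mm); the other two stand in the lane in their former order, each moved up one place to the inner end (47 mm, give or take 14, from its start; x of 16 to 87 mm in the lane). All upright (0.1 rad), feet down, at rest (linear speed of each of carrier_tube, carrier_vial, carrier_dropper below 0.02 m/s and angular speed of each of carrier_tube, carrier_vial, carrier_dropper below 0.3 rad/s and angle between each of carrier_tube, carrier_vial, carrier_dropper's own z axis and vertical below 0.1 rad and ((horizontal distance between carrier_tube and reader below 0.012 m and z of carrier_tube in the frame of reader below 0.046 m and angle between carrier_tube's own z axis and vertical below 0.1 rad and x of carrier_vial in the frame of lane between 0.016 and 0.087 m and y of carrier_vial in the frame of lane between -0.012 and 0.012 m and z of each of carrier_vial, carrier_dropper in the frame of lane below 0.01 m and distance of carrier_vial from where it was at the start of the episode between 0.033 and 0.061 m and x of carrier_dropper in the frame of lane between 0.016 and 0.087 m and y of carrier_dropper in the frame of lane between -0.012 and 0.012 m and distance of carrier_dropper from where it was at the start of the episode between 0.033 and 0.061 m) or (horizontal distance between carrier_vial and reader below 0.012 m and z of carrier_vial in the frame of reader below 0.046 m and angle between carrier_vial's own z axis and vertical below 0.1 rad and x of carrier_tube in the frame of lane between 0.016 and 0.087 m and y of carrier_tube in the frame of lane between -0.012 and 0.012 m and z of each of carrier_tube, carrier_dropper in the frame of lane below 0.01 m and distance of carrier_tube from where it was at the start of the episode between 0.033 and 0.061 m and x of carrier_dropper in the frame of lane between 0.016 and 0.087 m and y of carrier_dropper in the frame of lane between -0.012 and 0.012 m and distance of carrier_dropper from where it was at the start of the episode between 0.033 and 0.061 m) or (horizontal distance between carrier_dropper and reader below 0.012 m and z of carrier_dropper in the frame of reader below 0.046 m and angle between carrier_dropper's own z axis and vertical below 0.1 rad and x of carrier_tube in the frame of lane between 0.016 and 0.087 m and y of carrier_tube in the frame of lane between -0.012 and 0.012 m and z of each of carrier_tube, carrier_vial in the frame of lane below 0.01 m and distance of carrier_tube from where it was at the start of the episode between 0.033 and 0.061 m and x of carrier_vial in the frame of lane between 0.016 and 0.087 m and y of carrier_vial in the frame of lane between -0.012 and 0.012 m and distance of carrier_vial from where it was at the start of the episode between 0.033 and 0.061 m))); the robot touches nothing.
It fails at once if a carrier is tipped by more than 0.5 rad (angle between any of carrier_tube, carrier_vial, carrier_dropper's own z axis and vertical above 0.5 rad).
It fails at once if the timer or the cotton jar is moved by more than 20 mm (distance of any of timer, cotton_jar from where it was at the start of the episode above 0.02 m).
It also fails if it takes over 136 s, if anything falls off the work surface, if the arm or the gripper's body presses on something with over 40 N, if the wrist force passes 120 N, or if a joint passes its speed limit or range.

## Working session

There is one attempt and no reset: what is moved stays moved. The work goes in short steps, Python scripts to look and compute and a tool call to move; the robot and the scene stay as the last step left them, time stands still between calls to the robot, and variables do not carry over. Pictures are saved under pics/ and viewed, and the job is handed in when it is done.

Besides the shell and the picture viewer there is one more tool, called after ">>>" as a command line: name --argument value ..., lists and objects as JSON in quotes. send_rows: Moves the arm, as the interface text tells. Its arguments: {"type":"object","properties":{"increments":{"type":"array","items":{"type":"array","items":{"type":"array","items":{"type":"number"}}}},"hand":{"type":"number"}},"required":["increments"]}

```bash
mkdir -p pics
python3 - <<'E'
from workcell import bot, viewer
import cv2, numpy as np
print(bot.get_obs())
for n in ["scene","side","wrist"]:
    c=viewer.camera(n); cv2.imwrite(f"pics/{n}0.png",c["image"][:,:,::-1]); np.savez(f"{n}0.npz",**c)
    print(n,c["camera_matrix"].round(1).tolist(),c["eye"],c["rotation"].round(3).tolist())
E
```

```text
{'clock': 0.0, 'joint_pos': array([-1.30000097e+00,  2.41382418e-01,  3.72768838e-03,  1.33519001e+00,
       -2.05334700e-05,  1.57078323e+00]), 'joint_vel': array([-4.91755985e-04, -8.65245066e-05, -7.13582522e-04, -9.96816243e-05,
       -1.86730911e-03,  7.58563870e-04]), 'tau': array([ 1.22773141e-03, -3.72322977e+01,  2.52405149e+01,  1.69365382e-02,
       -6.69174847e-05,  2.23964804e-06]), 'eef_pos': array([ 0.13358163, -0.48119898,  0.24142951]), 'tool_rot': array([ 7.96087057e-01, -6.05181253e-01, -8.21563539e-04, -6.11668726e-04]), 'ft_force': array([-0.46468205,  0.01971544, -0.22550361]), 'ft_torque': array([ 0.00390653, -0.01143361, -0.01894191]), 'grip_width': 0.08510846508125702}
scene [[355.7, 0.0, 256.5], [0.0, 355.7, 193.2], [0.0, 0.0, 1.0]] [0.10724429 0.43448887 0.69034046] [-0.382, 0.84, -0.351, 0.161]
side [[493.7, 0.0, 261.8], [0.0, 493.7, 190.3], [0.0, 0.0, 1.0]] [ 0.46820744 -1.13311399  0.72782579] [0.868, -0.051, 0.032, -0.494]
wrist [[267.4, 0.0, 257.4], [0.0, 267.4, 192.7], [0.0, 0.0, 1.0]] [ 0.20759964 -0.46005515  0.37319641] [0.787, -0.598, -0.093, 0.121]
```

View pics/scene0.png

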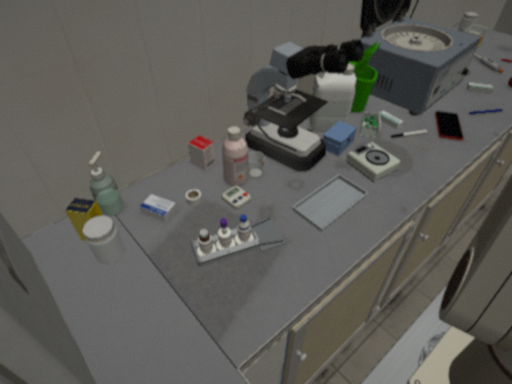

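View pics/side0.png

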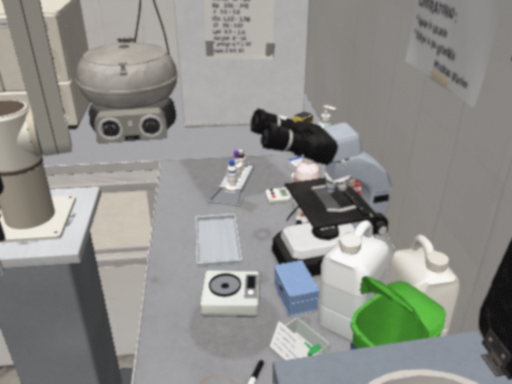

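View pics/wrist0.png

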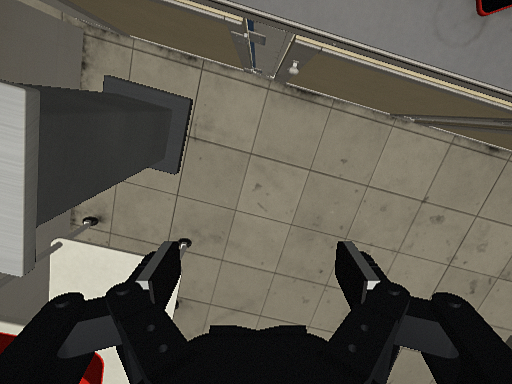

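```bash
cat > h.py <<'E'
import numpy as np, cv2
from scipy.spatial.transform import Rotation as R
def load(f): return dict(np.load(f))
def Rm(c):
    r=np.array(c["rotation"]); return R.from_quat(r).as_matrix() if r.shape==(4,) else r
def ray(c,u,v):
    K=c["camera_matrix"]; d=np.array([(u-K[0,2])/K[0,0],(v-K[1,2])/K[1,1],1.0]); return Rm(c)@d
def onplane(c,u,v,z):
    d=ray(c,u,v); e=c["eye"]; return e+d*(z-e[2])/d[2]
def proj(c,P):
    P=np.atleast_2d(P); q=(P-c["eye"])@Rm(c); K=c["camera_matrix"]
    return np.c_[q[:,0]/q[:,2]*K[0,0]+K[0,2], q[:,1]/q[:,2]*K[1,1]+K[1,2]]
def cloud(c):
    H,W=c["range_z"].shape; K=c["camera_matrix"]; u,v=np.meshgrid(np.arange(W),np.arange(H))
    z=c["range_z"]; p=np.stack([(u-K[0,2])/K[0,0]*z,(v-K[1,2])/K[1,1]*z,z],-1)
    return p@Rm(c).T+c["eye"]
def crop(c,x0,y0,x1,y1,s,name):
    cv2.imwrite(name,cv2.resize(c["image"][y0:y1,x0:x1,::-1],None,fx=s,fy=s,interpolation=cv2.INTER_CUBIC))
E
python3 - <<'E'
from h import *
c=load("scene0.npz"); crop(c,170,170,330,280,5,"pics/s0z.png")
d=load("side0.npz"); crop(d,190,140,300,330,3,"pics/d0z.png")
for n,cc,pts in [("scene",c,[(205,240),(223,225),(243,220),(330,200),(375,155)]),("side",d,[(231,280),(218,238),(276,195),(232,175)])]:
    P=cloud(cc)
    for u,v in pts: print(n,u,v,P[v,u].round(3), onplane(cc,u,v,0).round(3))
E
```

```text
scene 205 240 [0.555 0.199 0.059] [0.597 0.177 0.   ]
scene 223 225 [0.543 0.156 0.087] [0.606 0.115 0.   ]
scene 243 220 [0.529 0.11  0.081] [0.586 0.066 0.   ]
scene 330 200 [ 0.486 -0.157  0.   ] [ 0.486 -0.157  0.   ]
scene 375 155 [ 0.5   -0.365  0.038] [ 0.523 -0.411  0.   ]
side 231 280 [ 0.502 -0.34   0.039] [ 0.504 -0.295  0.   ]
side 218 238 [ 0.483 -0.142  0.005] [ 0.483 -0.136  0.   ]
side 276 195 [0.65 0.02 0.02] [0.655 0.052 0.   ]
side 232 175 [0.534 0.09  0.051] [0.539 0.183 0.   ]
```

View pics/s0z.png

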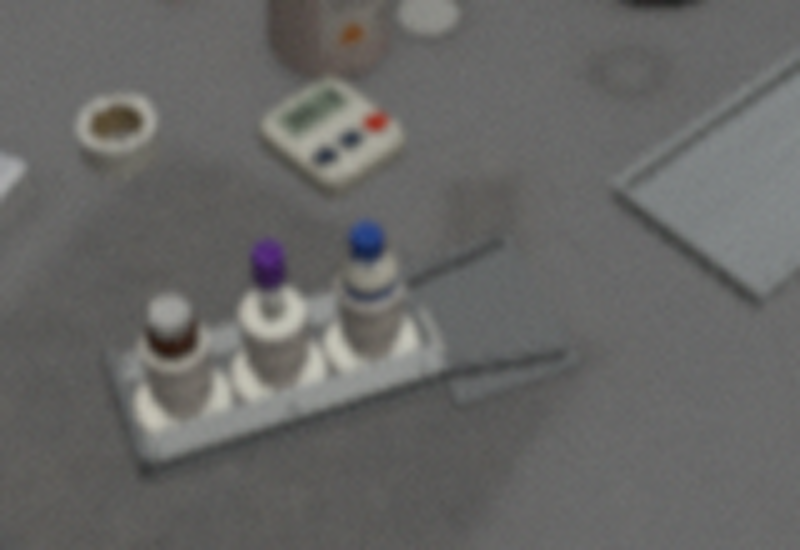

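View pics/d0z.png

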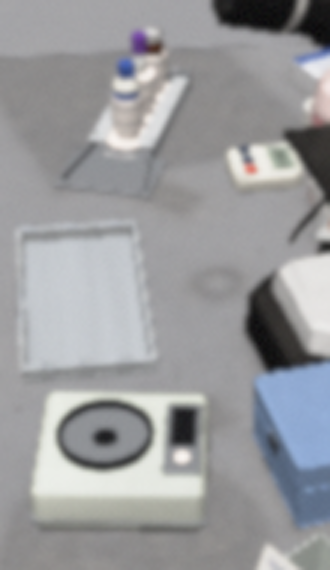

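Run:
```python
from h import *
from scipy.optimize import least_squares
c=load("scene0.npz"); d=load("side0.npz")
for n,cc in (("scene",c),("side",d)):
    P=cloud(cc); I=cc["image"].astype(int)
    ok=(cc["range_z"]>0)&(P[...,0]>.4)&(P[...,0]<.65)&(P[...,1]>0)&(P[...,1]<.3)
    # caps colors
    r,g,b=I[...,0],I[...,1],I[...,2]
    for nm,m in (("blue",(b>r+40)&(b>g+30)),("purple",(b>g+35)&(r>g+12)&(b<r+90)),("brown",(r>b+20)&(r<120))):
        m=m&ok&(P[...,2]>.04); v,u=np.nonzero(m)
        if len(u): print(n,nm,len(u),u.mean(),v.mean(),np.median(P[m],0).round(4),P[m].max(0).round(3),P[m].min(0).round(3))
    Q=P[ok&(P[...,2]>.028)&(P[...,2]<.048)]
    print(n,len(Q),Q[:,1].min(),Q[:,1].max())
    for cy in (.21,.16,.115):
        q=Q[abs(Q[:,1]-cy)<.03]
        x=np.array([.55,cy])
        for _ in range(15):
            q=Q[np.abs(np.hypot(*(Q[:,:2]-x).T)-.0155)<.008 if _>4 else np.hypot(*(Q[:,:2]-x).T)<.035]
            if len(q)<5: break
            x=least_squares(lambda p:np.hypot(q[:,0]-p[0],q[:,1]-p[1])-.0155,x,loss="soft_l1",f_scale=.002).x
        print(n,cy,x.round(4),len(q))
    # lane wall edges
    for zlo,zhi in ((.009,.0125),(.0135,.02),(.0205,.026)):
        q=P[ok&(P[...,2]>zlo)&(P[...,2]<zhi)]; print(zlo,len(q),q.min(0).round(3),q.max(0).round(3))
    ok2=(cc["range_z"]>0)&(P[...,2]>.03)&(P[...,2]<.05)&(P[...,1]<-.2)&(P[...,1]>-.45)&(P[...,0]<.62)&(P[...,0]>.3)
    q=P[ok2]; print("reader top",q.min(0).round(3),q.max(0).round(3))
    if len(q): print(cv2.minAreaRect((q[:,:2]*1000).astype(np.float32)))
    ok3=(cc["range_z"]>0)&(P[...,2]>.010)&(P[...,2]<.025)&(P[...,1]<.0)&(P[...,1]>-.26)&(P[...,0]<.62)&(P[...,0]>.3)
    q=P[ok3]; print("tray rim",q.min(0).round(3),q.max(0).round(3),cv2.minAreaRect((q[:,:2]*1000).astype(np.float32)))
```

```text
scene blue 32 242.8125 217.28125 [0.5316 0.1089 0.0878] [0.541 0.114 0.09 ] [0.526 0.1   0.081]
scene purple 40 223.225 221.575 [0.5453 0.1525 0.0943] [0.555 0.158 0.097] [0.542 0.145 0.083]
scene brown 17 204.8235294117647 238.52941176470588 [0.5556 0.1992 0.0622] [0.563 0.205 0.065] [0.554 0.189 0.059]
scene 227 0.09434735890614626 0.21077553512841696
scene 0.21 [0.5399 0.2081] 60
scene 0.16 [0.5495 0.1507] 77
scene 0.115 [0.5338 0.1064] 74
0.009 255 [0.467 0.011 0.009] [0.648 0.234 0.012]
0.0135 640 [0.474 0.006 0.014] [0.65  0.233 0.02 ]
0.0205 101 [0.517 0.013 0.021] [0.644 0.232 0.026]
reader top [ 0.436 -0.418  0.03 ] [ 0.62 -0.2   0.05]
((529.8577270507812, -304.5924072265625), (218.14378356933594, 178.86575317382812), 86.93492126464844)
tray rim [ 0.425 -0.26   0.01 ] [ 0.62  -0.05   0.025] ((522.7855224609375, -155.00698852539062), (193.3751983642578, 210.59996032714844), 0.37822097539901733)
side blue 25 231.8 160.72 [0.5355 0.1032 0.0873] [0.551 0.156 0.097] [0.528 0.093 0.077]
side purple 33 235.93939393939394 153.57575757575756 [0.5504 0.1452 0.0895] [0.557 0.197 0.098] [0.544 0.137 0.076]
side brown 11 241.36363636363637 155.9090909090909 [0.568  0.186  0.0611] [0.574 0.189 0.065] [0.565 0.182 0.058]
side 129 0.08562551382216688 0.19414405064973517
side 0.21 [0.568  0.1652] 31
side 0.16 [0.568  0.1652] 31
side 0.115 [0.5337 0.1063] 67
0.009 100 [0.469 0.    0.009] [0.648 0.212 0.012]
0.0135 313 [0.472 0.002 0.014] [0.649 0.216 0.02 ]
0.0205 53 [0.52  0.007 0.021] [0.646 0.213 0.026]
reader top [ 0.437 -0.42   0.03 ] [ 0.62 -0.2   0.05]
((528.2490234375, -310.29644775390625), (183.0880126953125, 219.46676635742188), 0.08560053259134293)
tray rim [ 0.427 -0.26   0.01 ] [ 0.617 -0.05   0.025] ((521.2708740234375, -155.31887817382812), (187.4939422607422, 211.32147216796875), 0.8209903240203857)
```

Run:
```python
from h import *
c=load("scene0.npz"); d=load("side0.npz")
for n,cc,(x0,y0,x1,y1),thr in (("scene",c,(345,135,405,185),70),("side",d,(200,265,262,320),70)):
    g=cv2.cvtColor(cc["image"],cv2.COLOR_RGB2GRAY)[y0:y1,x0:x1]
    m=(g<110).astype(np.uint8)
    cnts,_=cv2.findContours(m,cv2.RETR_EXTERNAL,cv2.CHAIN_APPROX_NONE)
    for k in cnts:
        if len(k)<30: continue
        e=cv2.fitEllipse(k); u,v=e[0][0]+x0,e[0][1]+y0
        print(n,len(k),e[0][0]+x0,e[0][1]+y0,e[1],onplane(cc,u,v,.046).round(4),onplane(cc,u,v,.040).round(4))
# obstacles
P=np.concatenate([cloud(c)[c["range_z"]>0],cloud(d)[d["range_z"]>0]])
for y in np.arange(-.5,.32,.05):
    q=P[(abs(P[:,1]-y)<.025)&(P[:,0]>.28)&(P[:,2]>.07)&(P[:,2]<.5)&(P[:,0]<.9)]
    if len(q): i=np.argsort(q[:,0])[:20]; print(round(y,2),q[i[5]].round(3),len(q))
```

```text
scene 213 374.59410858154297 159.42742538452148 (57.064205169677734, 70.30643463134766) [ 0.4836 -0.3371  0.046 ] [ 0.4871 -0.3443  0.04  ]
side 30 243.02455139160156 315.9997215270996 (0.0039070709608495235, 15.953533172607422) [ 0.5179 -0.4528  0.046 ] [ 0.5183 -0.4468  0.04  ]
side 38 250.93082427978516 281.89094161987305 (8.976134300231934, 14.272635459899902) [ 0.5424 -0.3587  0.046 ] [ 0.5431 -0.3519  0.04  ]
side 75 224.59183502197266 284.5208282470703 (21.5288143157959, 30.101842880249023) [ 0.4881 -0.3605  0.046 ] [ 0.4883 -0.3537  0.04  ]
-0.5 [ 0.689 -0.477  0.148] 4959
-0.45 [ 0.664 -0.446  0.139] 5610
-0.4 [ 0.674 -0.423  0.11 ] 3320
-0.35 [ 0.674 -0.33   0.156] 1996
-0.3 [ 0.57  -0.28   0.331] 5198
-0.25 [ 0.559 -0.23   0.328] 7359
-0.2 [ 0.556 -0.21   0.322] 6905
-0.15 [ 0.642 -0.151  0.153] 2777
-0.1 [ 0.724 -0.124  0.108] 1513
-0.05 [ 0.689 -0.027  0.109] 2138
-0.0 [ 0.687 -0.021  0.103] 2627
0.05 [0.815 0.028 0.077] 1928
0.1 [0.524 0.099 0.072] 2127
0.15 [0.542 0.154 0.087] 2357
0.2 [0.556 0.198 0.071] 2586
0.25 [0.843 0.275 0.094] 2867
0.3 [0.814 0.298 0.071] 3975
```

>>> send_rows --increments '[[[0,-0.04,0,-8],[0,-0.04,0,-8],[0,-0.04,0,-8],[0,-0.04,0,-8],[0,-0.04,0,-8],[0,-0.04,0,-8],[0,-0.04,0,-8],[0,-0.04,0,0]]]' --hand -1

```text
clock: 0.95
eef_pos: [0.3557, -0.2666, 0.238]
tool_rot: [0.989, -0.146, -0.002, -0.002]
ft_force: [0.9, 0.9, 0.5]
grip_width: 0.0856
```

Run:
```python
from workcell import bot, viewer
import cv2, numpy as np
from h import *
c=viewer.camera("wrist"); cv2.imwrite("pics/w1.png",c["image"][:,:,::-1]); np.savez("w1.npz",**c)
print(c["eye"],Rm(c).round(3))
```

```text
[ 0.37803259 -0.19247602  0.36989569] [[ 0.957 -0.275 -0.09 ]
 [-0.289 -0.914 -0.284]
 [-0.004  0.298 -0.955]]
```

View pics/w1.png

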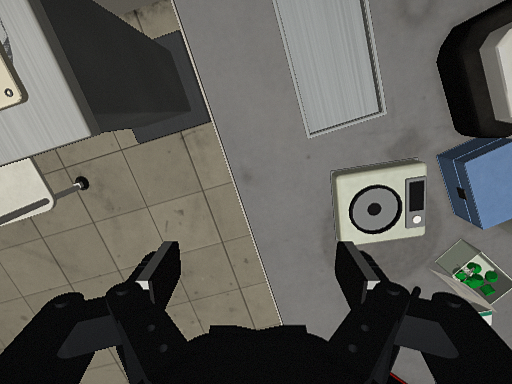

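Run:
```python
from h import *
c=load("w1.npz")
g=cv2.cvtColor(c["image"],cv2.COLOR_RGB2GRAY); x0,y0=340,175
m=(g[y0:250,x0:404]<150).astype(np.uint8)
cn,_=cv2.findContours(m,cv2.RETR_EXTERNAL,cv2.CHAIN_APPROX_NONE)
for k in cn:
    if len(k)<60: continue
    e=cv2.fitEllipse(k); u,v=e[0][0]+x0,e[0][1]+y0; print(u,v,e[1],onplane(c,u,v,.046).round(4),onplane(c,u,v,.04).round(4))
for u,v in ((331,172),(425,159),(427,231),(344,245)): print("reader c",onplane(c,u,v,.039).round(4))
for u,v in ((310,136),(385,112),(370,0),(274,0)): print("tray",onplane(c,u,v,.016).round(4))
P=cloud(c)
for u,v in ((320,125),(380,105),(300,200),(375,190),(335,215),(340,60)): print(u,v,P[v,u].round(4))
```

```text
369.49085426330566 242.8097686767578 (15.643052101135254, 69.52632141113281) [ 0.4714 -0.3999  0.046 ] [ 0.4732 -0.4037  0.04  ]
375.1146583557129 208.93512725830078 (47.92026901245117, 53.91377639770508) [ 0.4866 -0.3536  0.046 ] [ 0.4886 -0.3566  0.04  ]
reader c [ 0.4438 -0.2915  0.039 ]
reader c [ 0.5591 -0.3089  0.039 ]
reader c [ 0.5509 -0.409   0.039 ]
reader c [ 0.4393 -0.3976  0.039 ]
tray [ 0.4323 -0.2436  0.016 ]
tray [ 0.53   -0.2419  0.016 ]
tray [ 0.5324 -0.116   0.016 ]
tray [ 0.4286 -0.0845  0.016 ]
320 125 [ 0.4505 -0.2353  0.0025]
380 105 [ 0.5272 -0.2322  0.0114]
300 200 [ 0.3994 -0.3312  0.    ]
375 190 [ 0.493  -0.331   0.0393]
335 215 [ 0.4402 -0.3602  0.0185]
340 60 [ 0.4911 -0.1659  0.0047]
```

>>> send_rows --increments '[[[0.007,-0.035,0,1.6],[0.007,-0.035,0,0],[0.007,-0.035,0,0],[0.007,-0.035,0,0],[0.007,-0.035,0,0],[0.007,-0.035,0,0],[0.007,-0.035,0,0],[0.007,-0.035,0,0]]]'

```text
clock: 1.8
eef_pos: [0.4985, -0.0043, 0.2382]
tool_rot: [0.987, -0.161, -0.004, -0.003]
ft_force: [-0.2, -0.3, 0.4]
grip_width: 0.0852
```

Run:
```python
from workcell import bot, viewer
import cv2, numpy as np
from h import *
c=viewer.camera("wrist"); cv2.imwrite("pics/w2.png",c["image"][:,:,::-1]); np.savez("w2.npz",**c)
print(c["eye"],bot.get_obs()["joint_pos"].round(3))
```

```text
[0.5234256  0.06856091 0.37028628] [-0.007  0.248  0.003  1.329  0.012  1.882]
```

View pics/w2.png

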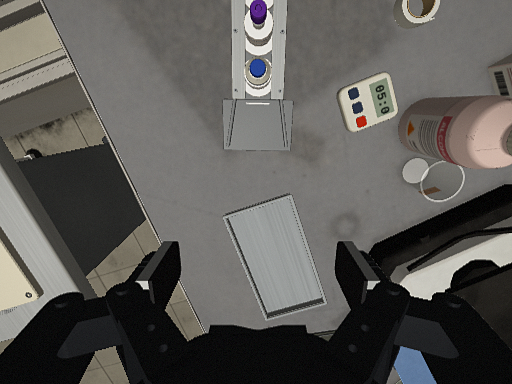

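Run:
```python
from h import *
c=load("w2.npz")
crop(c,200,0,320,160,5,"pics/w2z.png")
for u,v in ((223,218),(291,195),(326,302),(267,318)): print("tray",onplane(c,u,v,.016).round(4))
for u,v in ((222,151),(291,151)): print("apron end",onplane(c,u,v,.004).round(4))
I=c["image"].astype(int); r,g,b=I[...,0],I[...,1],I[...,2]
for nm,m,z in (("blue",(b>r+50)&(b>g+40),.088),("purple",(b>g+50)&(r>g+15),.095)):
    m=m.copy(); m[100:]=0; m[:,:200]=0; m[:,320:]=0
    v,u=np.nonzero(m); print(nm,len(u),u.mean(),v.mean(),onplane(c,u.mean(),v.mean(),z).round(4)); 
    P=cloud(c)[m]; print(np.median(P,0).round(4), P[:,2].max())
```

```text
tray [ 0.427  -0.0548  0.016 ]
tray [ 0.529  -0.0522  0.016 ]
tray [ 0.5314 -0.2404  0.016 ]
tray [ 0.433 -0.241  0.016]
apron end [0.4574 0.0341 0.004 ]
apron end [0.547  0.0042 0.004 ]
blue 235 257.02553191489363 62.5063829787234 [0.5346 0.1108 0.088 ]
[0.5338 0.1071 0.0889] 0.3702862837516505
purple 246 257.6747967479675 8.865853658536585 [0.5487 0.1507 0.095 ]
[0.5486 0.1504 0.0959] 0.3702862837516505
```

View pics/w2z.png

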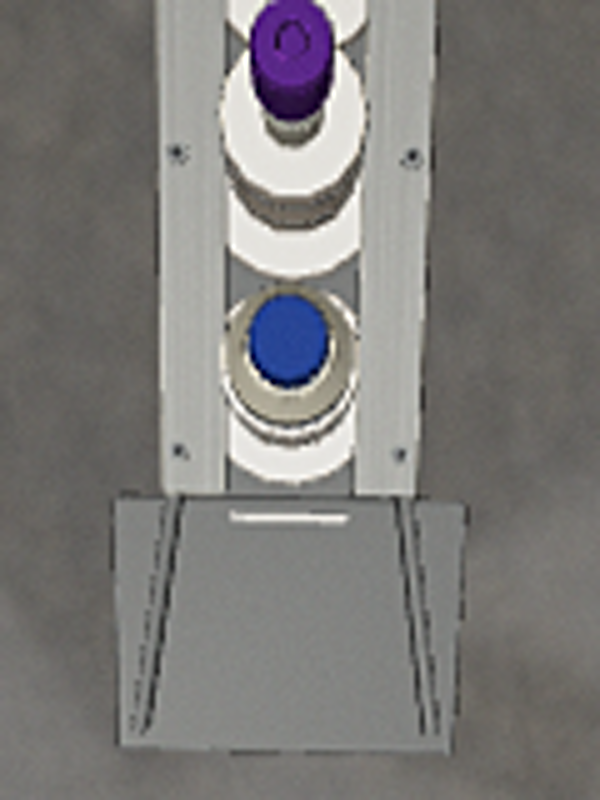

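>>> send_rows --increments '[[[0,-0.0195,0.014,0.4],[0,-0.0195,0.014,0],[0,-0.0195,0.014,0],[-0.001,-0.0195,0.014,0],[0,-0.0195,0.014,0],[0,-0.0195,0.014,0],[0,0,0.014,0],[0,0,0,0]]]'

```text
clock: 2.65
eef_pos: [0.5384, 0.1169, 0.135]
tool_rot: [0.987, -0.16, -0.004, -0.004]
ft_force: [-0.0, 0.4, -0.6]
grip_width: 0.0855
```

```bash
cat > see.py <<'E'
import sys
from workcell import bot, viewer
from h import *
t=sys.argv[1]
for n in sys.argv[2:]:
    c=viewer.camera(n); cv2.imwrite(f"pics/{n}{t}.png",c["image"][:,:,::-1]); np.savez(f"{n}{t}.npz",**c)
o=bot.get_obs(); q=o["tool_rot"]; print(o["clock"],o["eef_pos"].round(4),R.from_quat(q).as_matrix().round(3).tolist(),o["grip_width"])
E
python3 see.py 3 wrist
```

```text
2.7 [0.5391 0.117  0.1361] [[0.949, -0.316, -0.005], [-0.316, -0.949, 0.011], [-0.008, -0.008, -1.0]] 0.08518731123561661
```

View pics/wrist3.png

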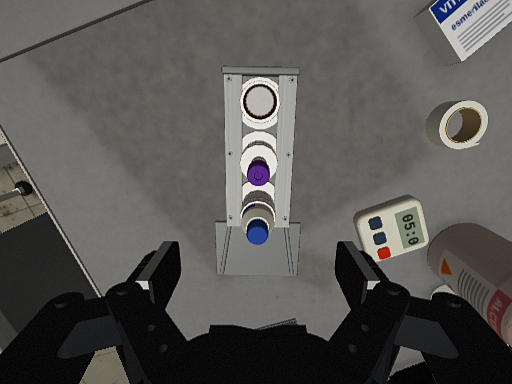

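```bash
cat > caps.py <<'E'
from h import *
def caps(c,lim=None):
    I=c["image"].astype(int); r,g,b=I[...,0],I[...,1],I[...,2]
    out={}
    for nm,m,z in (("dropper",(b>r+50)&(b>g+40),.089),("tube",(b>g+45)&(r>g+15),.096)):
        m=m.astype(np.uint8)
        if lim: mm=np.zeros_like(m); x0,y0,x1,y1=lim; mm[y0:y1,x0:x1]=m[y0:y1,x0:x1]; m=mm
        k,_=cv2.findContours(m,cv2.RETR_EXTERNAL,cv2.CHAIN_APPROX_NONE)
        if not k: continue
        k=max(k,key=cv2.contourArea); e=cv2.minEnclosingCircle(k); out[nm]=(e[0],e[1],z)
    return out
E
python3 - <<'E'
from caps import *
c=load("wrist3.npz")
P=cloud(c)
for n,((u,v),r,z) in caps(c,(220,60,300,260)).items(): print(n,u,v,r,onplane(c,u,v,z).round(4),P[int(v),int(u)].round(4))
g=cv2.cvtColor(c["image"],cv2.COLOR_RGB2GRAY)
# vial cap
m=(P[...,2]>.068)&(P[...,2]<.08); m[:,:230]=0;m[:,290:]=0;m[130:]=0
v,u=np.nonzero(m); e=cv2.minEnclosingCircle(np.c_[u,v].astype(np.float32)); print("vial",e,onplane(c,*e[0],.076).round(4),np.median(P[m],0))
for u,v in ((222,68),(298,68)): print("endwall top",onplane(c,u,v,.022).round(4))
for u,v in ((215,275),(297,275)): print("apron end",onplane(c,u,v,.004).round(4))
crop(c,200,50,320,290,2.4,"pics/w3z.png")
q=P[(P[...,2]>.028)&(P[...,2]<.05)]
E
```

```text
dropper 256.92498779296875 235.0 10.124618530273438 [0.5337 0.1074 0.089 ] [0.5329 0.1071 0.088 ]
tube 257.73468017578125 174.86734008789062 11.111161231994629 [0.5491 0.1516 0.096 ] [0.5487 0.1521 0.0949]
vial ((259.5, 100.5), 15.182326316833496) [0.5649 0.1958 0.076 ] [0.56492411 0.19581952 0.0758872 ]
endwall top [0.5435 0.232  0.022 ]
endwall top [0.604  0.2118 0.022 ]
apron end [0.4582 0.0355 0.004 ]
apron end [0.547  0.0067 0.004 ]
```

View pics/w3z.png

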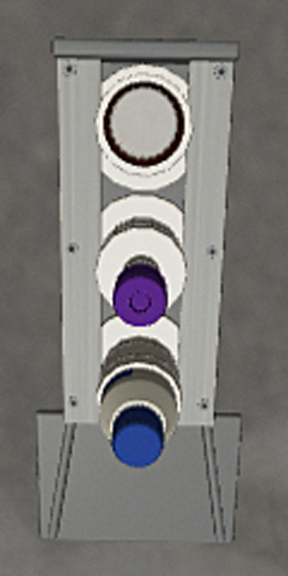

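>>> send_rows --increments '[[[-0.001,0.005,0,1],[-0.001,0.005,0,0],[0,0,0.01,0],[0,0,0.015,0],[0,0,0.015,0],[0,0,0.015,0],[0,0,0.01,0],[0,0,0,0]]]'

```text
clock: 3.5
eef_pos: [0.5359, 0.1046, 0.0724]
tool_rot: [0.985, -0.173, 0.001, -0.006]
ft_force: [0.5, 0.2, 0.8]
grip_width: 0.0855
```

>>> send_rows --increments '[[[-0.003,-0.002,0.005,0],[0,0,0.01,0],[0,0,0.01,0],[0,0,0.006,0],[0,0,0,0],[0,0,0,0],[0,0,0,0],[0,0,0,0]]]'

```text
clock: 4.3
eef_pos: [0.5352, 0.1084, 0.0405]
tool_rot: [0.985, -0.173, 0.003, -0.007]
ft_force: [-0.2, 0.8, -0.3]
grip_width: 0.0855
```

```bash
python3 see.py 4 wrist side scene
python3 - <<'E'
from h import *
a=load("side4.npz"); crop(a,180,110,320,240,4,"pics/t1.png"); a=load("scene4.npz"); crop(a,170,170,330,280,4,"pics/t2.png")
E
```

```text
4.45 [0.5352 0.1084 0.0405] [[0.94, -0.34, 0.007], [-0.34, -0.94, 0.013], [0.003, -0.015, -1.0]] 0.08523735540073077
```

View pics/wrist4.png

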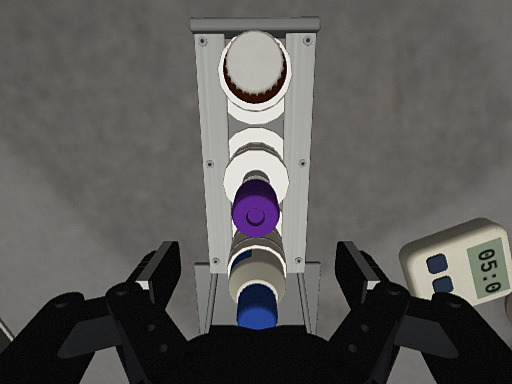

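View pics/t1.png

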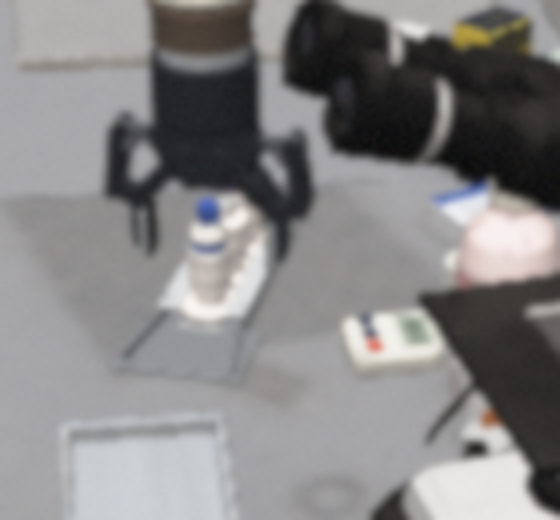

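View pics/t2.png

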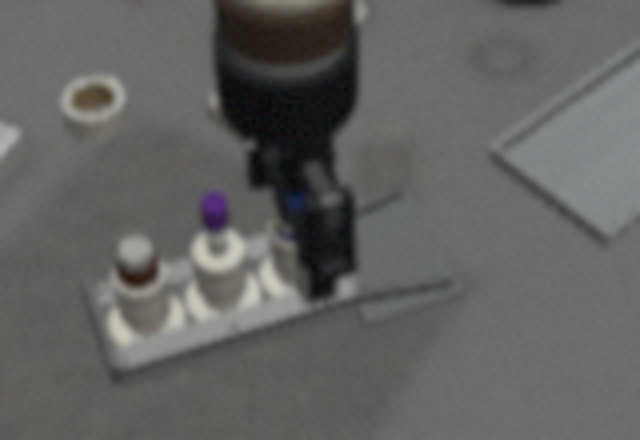

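>>> send_rows --increments '[[[0,0,0,0],[0,0,0,0],[0,0,0,0],[0,0,0,0],[0,0,0,0],[0,0,0,0],[0,0,0,0],[0,0,0,0]]]' --hand 1

```text
clock: 5.25
eef_pos: [0.5357, 0.1085, 0.0413]
tool_rot: [0.985, -0.173, 0.003, -0.007]
ft_force: [0.2, -0.0, 1.4]
grip_width: 0.0294
```

>>> send_rows --increments '[[[0,0.004,-0.001,0],[0,0.007,0,0],[0,0.007,0,0],[0,0.007,-0.0005,0],[0,0.007,0,0],[0,0.007,-0.0005,0],[0,0.007,0,0],[0,0.004,0,0]]]'

```text
clock: 6.05
eef_pos: [0.5158, 0.0567, 0.0416]
tool_rot: [0.985, -0.173, 0.002, -0.007]
ft_force: [1.1, 0.7, -0.9]
grip_width: 0.0289
```

>>> send_rows --increments '[[[0,0,-0.006,0],[0,0,-0.01,0],[0,0,-0.015,0],[0,0,-0.015,0],[0,0,-0.01,0],[0,0.01,0,0],[0.003,0.015,0,0],[0.004,0.02,0,0]]]'

```text
clock: 6.85
eef_pos: [0.5078, 0.0116, 0.1029]
tool_rot: [0.985, -0.17, 0.004, -0.007]
ft_force: [1.0, -0.6, -1.1]
grip_width: 0.0293
```

>>> send_rows --increments '[[[0.005,0.025,0,0],[0.005,0.025,0,0],[0.005,0.025,0,0],[0.005,0.025,0,0],[0.005,0.025,0,0],[0.005,0.025,0,0],[0.005,0.02,0,0],[0,0,0,0]]]'

```text
clock: 7.65
eef_pos: [0.4772, -0.1712, 0.0978]
tool_rot: [0.985, -0.171, 0.002, -0.006]
ft_force: [0.5, 0.2, -1.2]
grip_width: 0.0293
```

>>> send_rows --increments '[[[0.004,0.009,0,0],[0.004,0.009,0.002,0],[0,0,0.01,0],[0,0,0.015,0],[0,0,0.012,0],[0,0,0.008,0],[0,0,0.004,0],[0,0,0,0]]]'

```text
clock: 8.45
eef_pos: [0.4779, -0.1888, 0.0412]
tool_rot: [0.986, -0.169, -0.0, -0.007]
ft_force: [-0.8, 0.0, -0.8]
grip_width: 0.0293
```

```bash
python3 see.py 5 side
python3 - <<'E'
from h import *
a=load("side5.npz"); crop(a,170,110,310,340,2.6,"pics/t3.png")
E
```

```text
8.5 [ 0.4781 -0.1889  0.0415] [[0.943, -0.334, 0.003], [-0.334, -0.943, 0.014], [-0.002, -0.014, -1.0]] 0.029274183872347495
```

View pics/t3.png

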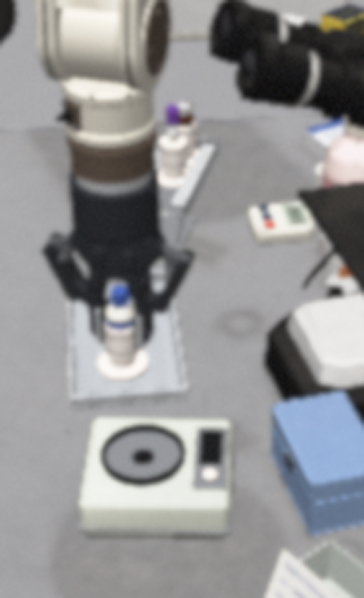

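>>> send_rows --increments '[[[0,0,0.001,0],[0,0,0.0005,0],[0,0,0,0],[0,0,0,0],[0,0,0,0],[0,0,0,0],[0,0,0,0],[0,0,0,0]]]'

```text
clock: 9.3
eef_pos: [0.48, -0.1894, 0.0422]
tool_rot: [0.986, -0.169, 0.003, -0.007]
ft_force: [-0.4, 0.7, -1.0]
grip_width: 0.0292
```

>>> send_rows --increments '[[[0,0,0,0],[0,0,0,0],[0,0,0,0],[0,0,0,0],[0,0,0,0],[0,0,0,0],[0,0,0,0],[0,0,0,0]]]' --hand -0.6

```text
clock: 10.1
eef_pos: [0.4807, -0.1897, 0.0428]
tool_rot: [0.986, -0.169, 0.003, -0.007]
ft_force: [-0.6, 0.6, 0.6]
grip_width: 0.0684
```

>>> send_rows --increments '[[[0,0,-0.005,0],[0,0,-0.015,0],[0,0,-0.02,0],[0,0,-0.02,0],[0,0,-0.02,0],[0,0,-0.02,0],[0,0,-0.005,0],[0,0,0,0]]]'

```text
clock: 10.9
eef_pos: [0.479, -0.1907, 0.1527]
tool_rot: [0.986, -0.169, 0.003, -0.007]
ft_force: [-0.6, -1.1, -0.1]
grip_width: 0.0685
```

>>> send_rows --increments '[[[-0.006,-0.035,0,0],[-0.006,-0.035,0,0],[-0.006,-0.035,0,0],[-0.006,-0.035,0,0],[-0.006,-0.035,0,0],[-0.006,-0.035,0,0],[-0.006,-0.035,0,0],[-0.004,-0.035,0,0]]]'

```text
clock: 11.7
eef_pos: [0.5267, 0.0934, 0.1473]
tool_rot: [0.985, -0.175, -0.003, -0.005]
ft_force: [0.0, -0.2, 0.3]
grip_width: 0.0683
```

>>> send_rows --increments '[[[0,-0.025,0,0],[0,-0.015,0,0],[0,0,0,0],[0,0,0,0],[0,0,0,0],[0,0,0,0],[0,0,0,0],[0,0,0,0]]]'

```text
clock: 12.5
eef_pos: [0.5376, 0.1316, 0.1424]
tool_rot: [0.985, -0.174, -0.007, -0.003]
ft_force: [-0.7, -0.5, -0.0]
grip_width: 0.0682
```

```bash
python3 see.py 6 wrist side scene
python3 - <<'E'
from caps import *
c=load("wrist6.npz"); crop(c,150,0,350,384,1.5,"pics/t4.png")
P=cloud(c)
for n,((u,v),r,z) in caps(c,(200,0,320,340)).items(): print(n,u,v,r,onplane(c,u,v,z).round(4),P[int(v),int(u)].round(4))
c=load("side6.npz");P=cloud(c)
for n,((u,v),r,z) in caps(c,(180,140,280,330)).items(): print(n,u,v,r,onplane(c,u,v,z).round(4),P[int(v),int(u)].round(4))
E
```

```text
12.65 [0.5377 0.1321 0.1424] [[0.939, -0.343, -0.013], [-0.343, -0.939, 0.008], [-0.015, -0.003, -1.0]] 0.06799599985028498
dropper 265.0 196.0 8.000100135803223 [0.5472 0.1461 0.089 ] [0.5479 0.1484 0.0963]
tube 265.08197021484375 190.557373046875 10.498623847961426 [0.5493 0.1521 0.096 ] [0.5493 0.1522 0.0951]
dropper 216.5 223.5 3.5356338024139404 [ 0.48   -0.2016  0.089 ] [ 0.479  -0.1959  0.0866]
tube 236.0 153.0833282470703 3.0834381580352783 [0.5501 0.1374 0.096 ] [0.5504 0.1419 0.0941]
```

View pics/t4.png

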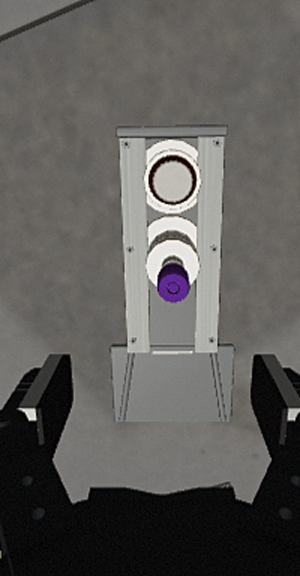

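>>> send_rows --increments '[[[0.002,-0.011,0,-0.5],[0.002,-0.011,0,0],[0,0,0.008,0],[0,0,0.012,0],[0,0,0.015,0],[0,0,0.012,0],[0,0,0.006,0],[0,0,0,0]]]'

```text
clock: 13.45
eef_pos: [0.5484, 0.1545, 0.0837]
tool_rot: [0.986, -0.168, -0.008, -0.002]
ft_force: [-1.1, 0.3, -0.2]
grip_width: 0.0684
```

>>> send_rows --increments '[[[0.002,0.0025,0.005,0],[0,0,0.012,0],[0,0,0.012,0],[0,0,0.01,0],[0,0,0.004,0],[0,0,0,0],[0,0,0,0],[0,0,0,0]]]'

```text
clock: 14.25
eef_pos: [0.5494, 0.1513, 0.0373]
tool_rot: [0.986, -0.169, -0.008, -0.003]
ft_force: [-0.1, 0.0, 0.5]
grip_width: 0.0682
```

>>> send_rows --increments '[[[0,0,-0.0035,0],[0,0,0,0],[0,0,0,0],[0,0,0,0],[0,0,0,0],[0,0,0,0],[0,0,0,0],[0,0,0,0]]]'

```text
clock: 15.05
eef_pos: [0.5508, 0.1517, 0.043]
tool_rot: [0.986, -0.169, -0.006, -0.003]
ft_force: [-0.2, 0.7, 0.2]
grip_width: 0.0687
```

>>> send_rows --increments '[[[0,0,0,0],[0,0,0,0],[0,0,0,0],[0,0,0,0],[0,0,0,0],[0,0,0,0],[0,0,0,0],[0,0,0,0]]]' --hand 1

```text
clock: 15.85
eef_pos: [0.5508, 0.1518, 0.0432]
tool_rot: [0.986, -0.169, -0.006, -0.003]
ft_force: [-0.9, 1.0, 0.0]
grip_width: 0.0293
```

>>> send_rows --increments '[[[0,0.004,-0.0005,0],[0,0.008,0,0],[0,0.009,0,0],[0,0.009,0,0],[0,0.009,0,0],[0,0.009,0,0],[0,0.007,0,0],[0,0,0,0]]]'

```text
clock: 16.65
eef_pos: [0.5303, 0.0943, 0.0432]
tool_rot: [0.986, -0.169, -0.006, -0.003]
ft_force: [-1.0, -0.2, -1.5]
grip_width: 0.0291
```

>>> send_rows --increments '[[[0,0.004,0,0],[0,0.008,0,0],[0,0.008,0,0],[0,0.008,0,0],[0,0.007,0,0],[0,0.004,0,0],[0,0,0,0],[0,0,0,0]]]'

```text
clock: 17.45
eef_pos: [0.5163, 0.0543, 0.0431]
tool_rot: [0.986, -0.169, -0.006, -0.003]
ft_force: [0.6, 0.7, -0.8]
grip_width: 0.0291
```

>>> send_rows --increments '[[[0,0,-0.006,0],[0,0,-0.01,0],[0,0,-0.015,0],[0,0,-0.015,0],[0,0,-0.01,0],[0,0.01,0,0],[0.001,0.015,0,0],[0.002,0.02,0,0]]]'

```text
clock: 18.25
eef_pos: [0.5047, 0.0106, 0.1032]
tool_rot: [0.986, -0.166, -0.006, -0.003]
ft_force: [0.1, -1.0, -0.3]
grip_width: 0.0291
```

>>> send_rows --increments '[[[0.003,0.02,0,0],[0.003,0.02,0,0],[0.003,0.02,0,0],[0.003,0.02,0,0],[0.002,0.015,0,0],[0,0.005,0,0],[0,0,0,0],[0,0,0,0]]]'

```text
clock: 19.05
eef_pos: [0.4745, -0.1005, 0.0975]
tool_rot: [0.985, -0.171, -0.012, -0.002]
ft_force: [0.7, -0.0, -0.9]
grip_width: 0.0292
```

>>> send_rows --increments '[[[0.004,0,0,0],[0,0,0.008,0],[0,0,0.012,0],[0,0,0.012,0],[0,0,0.01,0],[0,0,0.006,0],[0,0,0.004,0],[0,0,0,0]]]'

```text
clock: 19.85
eef_pos: [0.4791, -0.0981, 0.0422]
tool_rot: [0.986, -0.167, -0.011, -0.002]
ft_force: [-1.6, -1.0, 6.1]
grip_width: 0.0287
```

>>> send_rows --increments '[[[0,0,0,0],[0,0,0,0],[0,0,0,0],[0,0,0,0],[0,0,0,0],[0,0,0,0],[0,0,0,0],[0,0,0,0]]]' --hand -0.6

```text
clock: 20.65
eef_pos: [0.4804, -0.0981, 0.043]
tool_rot: [0.986, -0.167, -0.01, -0.002]
ft_force: [0.0, -0.1, 0.4]
grip_width: 0.0689
```

>>> send_rows --increments '[[[0,0,-0.005,0],[0,0,-0.015,0],[0,0,-0.02,0],[0,0,-0.02,0],[0,0,-0.02,0],[0,0,-0.02,0],[0,0,-0.005,0],[0,0,0,0]]]'

```text
clock: 21.45
eef_pos: [0.4816, -0.0987, 0.1529]
tool_rot: [0.986, -0.167, -0.011, -0.002]
ft_force: [0.8, 0.7, 0.1]
grip_width: 0.0686
```

```bash
python3 see.py 7 wrist side scene
python3 - <<'E'
from caps import *
a=load("side7.npz"); crop(a,170,110,310,340,2.6,"pics/t5.png")
c=a;P=cloud(c)
for n,((u,v),r,z) in caps(c,(180,140,280,330)).items(): print(n,u,v,r,onplane(c,u,v,z).round(4),P[int(v),int(u)].round(4))
c=load("scene7.npz");P=cloud(c)
for n,((u,v),r,z) in caps(c,(180,140,380,330)).items(): print(n,u,v,r,onplane(c,u,v,z).round(4),P[int(v),int(u)].round(4))
E
```

```text
21.6 [ 0.4806 -0.0985  0.1513] [[0.944, -0.33, -0.024], [-0.33, -0.944, 0.008], [-0.025, 0.0, -1.0]] 0.06801578891706136
dropper 216.5 223.1666717529297 3.2059926986694336 [ 0.4801 -0.2003  0.089 ] [ 0.479  -0.1971  0.0874]
tube 214.0 200.5 4.031229019165039 [ 0.4779 -0.1132  0.096 ] [ 0.478  -0.1102  0.0956]
dropper 345.8636474609375 172.0454559326172 2.1369359493255615 [ 0.4763 -0.1878  0.089 ] [ 0.4777 -0.186   0.0893]
tube 322.0 187.0 2.2361679077148438 [ 0.4751 -0.0937  0.096 ] [ 0.4776 -0.0973  0.092 ]
```

View pics/t5.png

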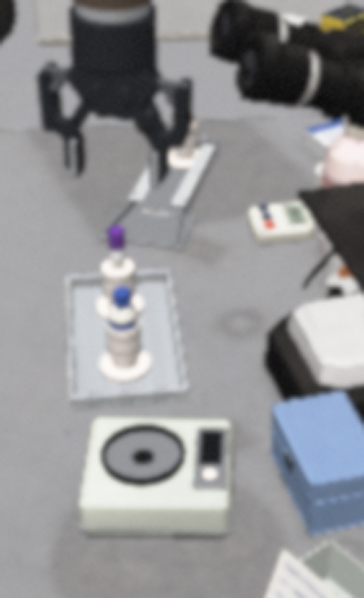

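View pics/wrist7.png

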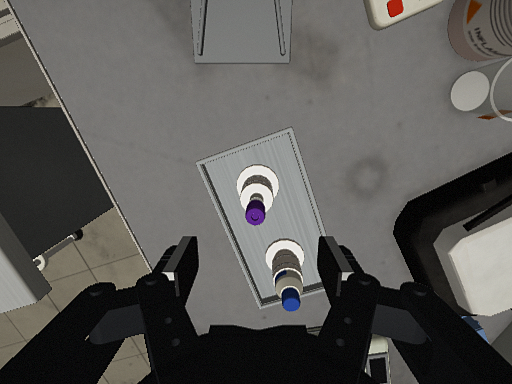

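>>> send_rows --increments '[[[-0.002,-0.03,0,0],[-0.002,-0.035,0,0],[-0.002,-0.035,0,0],[-0.002,-0.035,0,0],[-0.002,-0.035,0,0],[-0.002,-0.035,0,0],[-0.002,-0.035,0,0],[-0.002,-0.025,0,0]]]'

```text
clock: 22.4
eef_pos: [0.5495, 0.1616, 0.1395]
tool_rot: [0.985, -0.172, -0.022, 0.001]
ft_force: [0.3, 0.5, -0.2]
grip_width: 0.0681
```

```bash
python3 see.py 8 wrist
python3 - <<'E'
from caps import *
c=load("wrist8.npz");P=cloud(c)
m=(P[...,2]>.068)&(P[...,2]<.08); m[:,:200]=0;m[:,310:]=0;m[300:]=0
v,u=np.nonzero(m); e=cv2.minEnclosingCircle(np.c_[u,v].astype(np.float32)); print("vial",e,onplane(c,*e[0],.076).round(4),np.median(P[m],0))
E
```

```text
22.45 [0.5502 0.1651 0.1391] [[0.941, -0.335, -0.042], [-0.335, -0.942, 0.007], [-0.042, 0.007, -0.999]] 0.06845087926949178
vial ((266.0, 163.5), 13.647443771362305) [0.5653 0.1966 0.076 ] [0.56522606 0.19653201 0.07591194]
```

View pics/wrist8.png

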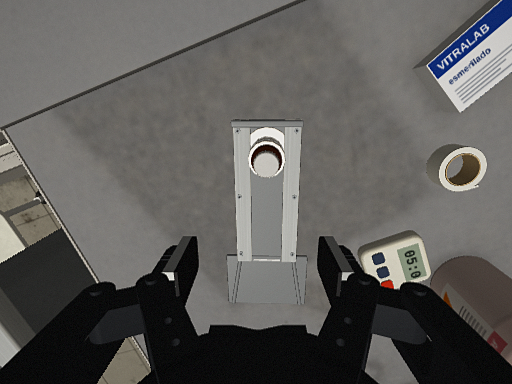

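>>> send_rows --increments '[[[-0.03,0,0,0],[-0.03,0,0,0],[-0.03,0,0,0],[-0.03,0,0,0],[0,0,0,0],[0,0,0,0],[0,0,0,0],[0,0,0,0]]]'

```text
clock: 23.25
eef_pos: [0.4299, 0.2057, 0.1343]
tool_rot: [0.985, -0.169, -0.028, 0.005]
ft_force: [0.6, 0.7, 0.1]
grip_width: 0.0682
```

>>> send_rows --increments '[[[0.015,0,0,0],[0.015,0,0,0],[0.015,0,0,0],[0.015,0,0,0],[0.015,0,0,0],[0.015,0,0,0],[0.015,0,0,0],[0.015,0,0,0]]]'

```text
clock: 24.05
eef_pos: [0.5585, 0.1582, 0.1259]
tool_rot: [0.985, -0.172, -0.026, 0.004]
ft_force: [0.5, 0.3, 0.1]
grip_width: 0.0681
```

Run:
```python
from workcell import bot
from h import *
for i in range(4):
    o=bot.get_obs(); print(o["eef_pos"].round(4),R.from_quat(o["tool_rot"]).as_matrix()[:,2].round(4),o["tool_rot"].round(4))
```

```text
[0.5585 0.1582 0.1259] [-5.270e-02  5.000e-04 -9.986e-01] [ 0.9847 -0.1723 -0.026   0.0043]
[0.5585 0.1582 0.1259] [-5.270e-02  5.000e-04 -9.986e-01] [ 0.9847 -0.1723 -0.026   0.0043]
[0.5585 0.1582 0.1259] [-5.270e-02  5.000e-04 -9.986e-01] [ 0.9847 -0.1723 -0.026   0.0043]
[0.5585 0.1582 0.1259] [-5.270e-02  5.000e-04 -9.986e-01] [ 0.9847 -0.1723 -0.026   0.0043]
```

>>> send_rows --increments '[[[-0.015,0,-0.002,0],[-0.015,0,-0.002,0],[-0.015,0,-0.002,0],[-0.015,0,-0.002,0],[-0.015,0,-0.002,0],[-0.015,0,-0.002,0],[-0.015,0,-0.002,0],[-0.015,0,-0.002,0]]]'

```text
clock: 24.85
eef_pos: [0.4458, 0.1971, 0.1467]
tool_rot: [0.984, -0.176, -0.026, 0.004]
ft_force: [1.0, 0.4, -0.1]
grip_width: 0.0682
```

>>> send_rows --increments '[[[0.035,0,0,0],[0.035,0,0,0],[0.035,0,0,0],[0.015,0,0,0],[0,0,0,0],[0,0,0,0],[0,0,0,0],[0,0,0,0]]]'

```text
clock: 25.65
eef_pos: [0.5515, 0.1591, 0.1422]
tool_rot: [0.985, -0.172, -0.027, 0.005]
ft_force: [0.0, 0.3, 0.3]
grip_width: 0.0685
```

>>> send_rows --increments '[[[0,0,-0.03,0],[0,0,-0.03,0],[0,0,-0.03,0],[0,0,-0.03,0],[0,0,0,0],[0,0,0,0],[0,0,0,0],[0,0,0,0]]]'

```text
clock: 26.45
eef_pos: [0.5508, 0.1619, 0.265]
tool_rot: [0.985, -0.169, -0.031, 0.006]
ft_force: [0.5, 0.0, 0.2]
grip_width: 0.0683
```

>>> send_rows --increments '[[[0,0,0.03,0],[0,0,0.03,0],[0,0,0.03,0],[0,0,0.03,0],[0,0,0,0],[0,0,0,0],[0,0,0,0],[0,0,0,0]]]'

```text
clock: 27.25
eef_pos: [0.5401, 0.1613, 0.1387]
tool_rot: [0.985, -0.169, -0.034, 0.008]
ft_force: [0.2, 0.3, -0.6]
grip_width: 0.0683
```

Run:
```python
from workcell import bot
from h import *
o=bot.get_obs(); print(o["joint_pos"].round(4),o["joint_vel"].round(4),o["tau"].round(2),o["eef_pos"].round(4)); M=R.from_quat(o["tool_rot"]).as_matrix(); print(M.round(4))
q=o["joint_pos"]; print(q[1]-q[2]+q[3],q[1]+q[2]+q[3])
```

```text
[0.2819 0.479  0.0741 1.2334 0.0159 2.1912] [-0.0027 -0.008   0.0177  0.0106  0.0003 -0.0004] [ 1.000e-02 -4.599e+01  2.303e+01  5.300e-01  5.000e-02  0.000e+00] [0.5401 0.1613 0.1387]
[[ 0.9409 -0.3317 -0.0692]
 [-0.3327 -0.943  -0.0035]
 [-0.0641  0.0263 -0.9976]]
1.6383086080866212 1.7864626578547913
```

>>> send_rows --increments '[[[0,0,0,6],[0,0,0,6],[0,0,0,6],[0,0,0,6],[0,0,0,0],[0,0,0,0],[0,0,0,0],[0,0,0,0]]]'

```text
clock: 28.05
eef_pos: [0.5471, 0.1631, 0.1495]
tool_rot: [0.927, -0.375, -0.023, 0.008]
ft_force: [0.5, -0.6, 0.1]
grip_width: 0.068
```

```bash
cat > st.py <<'E'
from workcell import bot
from h import *
o=bot.get_obs(); M=R.from_quat(o["tool_rot"]).as_matrix(); q=o["joint_pos"]
print("t",round(o["clock"],2),"pos",o["eef_pos"].round(4),"z",M[:,2].round(4),"yaw",round(np.degrees(np.arctan2(M[1,0],M[0,0])),2),"pitch err",round(q[1]-q[2]+q[3]-np.pi/2,4),"q",q.round(3))
E
python3 st.py
```

```text
t 28.05 pos [0.5471 0.1631 0.1495] z [-0.0498  0.0021 -0.9988] yaw -44.11 pitch err 0.0473 q [0.282 0.469 0.089 1.238 0.016 2.621]
```

>>> send_rows --increments '[[[0,0,0,-6],[0,0,0,-6],[0,0,0,-6],[0,0,0,-6],[0,0,0,0],[0,0,0,0],[0,0,0,0],[0,0,0,0]]]'

```text
clock: 28.85
eef_pos: [0.5471, 0.1631, 0.1497]
tool_rot: [0.986, -0.166, -0.025, 0.003]
ft_force: [-0.5, -0.6, -0.1]
grip_width: 0.0684
```

```bash
python3 st.py
```

```text
t 28.85 pos [0.5471 0.1631 0.1497] z [-0.05    0.0021 -0.9987] yaw -19.17 pitch err 0.0474 q [0.282 0.469 0.089 1.239 0.016 2.186]
```

>>> send_rows --increments '[[[0,0,-0.01,0],[0,0,-0.01,0],[0,0,-0.01,0],[0,0,-0.01,0],[0,0,-0.01,0],[0,0,-0.01,0],[0,0,-0.01,0],[0,0,-0.01,0]]]'

```text
clock: 29.65
eef_pos: [0.5514, 0.1629, 0.237]
tool_rot: [0.986, -0.167, -0.024, 0.003]
ft_force: [-0.0, 0.5, 0.7]
grip_width: 0.0683
```

```bash
python3 st.py
```

```text
t 29.65 pos [0.5514 0.1629 0.237 ] z [-0.0489  0.0024 -0.9988] yaw -19.25 pitch err 0.0464 q [0.279 0.431 0.261 1.447 0.016 2.185]
```

>>> send_rows --increments '[[[0,0,0.01,0],[0,0,0.01,0],[0,0,0.01,0],[0,0,0.01,0],[0,0,0.01,0],[0,0,0.01,0],[0,0,0.01,0],[0,0,0.01,0]]]'

```text
clock: 30.45
eef_pos: [0.5465, 0.1629, 0.1497]
tool_rot: [0.986, -0.167, -0.025, 0.003]
ft_force: [-0.5, 0.1, -0.7]
grip_width: 0.0684
```

```bash
python3 st.py
```

```text
t 30.45 pos [0.5465 0.1629 0.1497] z [-0.0507  0.0018 -0.9987] yaw -19.26 pitch err 0.0482 q [0.282 0.469 0.089 1.239 0.016 2.188]
```

>>> send_rows --increments '[[[0,0,-0.01,0],[0,0,-0.015,0],[0,0,-0.015,0],[0,0,-0.015,0],[0,0,-0.015,0],[0,0,-0.015,0],[0,0,-0.01,0],[0,0,-0.005,0]]]'

```text
clock: 31.25
eef_pos: [0.5519, 0.1628, 0.2565]
tool_rot: [0.986, -0.167, -0.025, 0.003]
ft_force: [0.4, 0.6, -1.2]
grip_width: 0.0683
```

>>> send_rows --increments '[[[0,0,0,0],[0,0,0,0],[0,0,0,0],[0,0,0.03,0],[0,0,0.03,0],[0,0,0.03,0],[0,0,0,2],[0,0,0,-2]]]'

```text
clock: 32.05
eef_pos: [0.5457, 0.1625, 0.1607]
tool_rot: [0.986, -0.167, -0.026, 0.004]
ft_force: [0.7, 0.8, 0.4]
grip_width: 0.0687
```

```bash
python3 st.py
```

```text
t 32.05 pos [0.5457 0.1625 0.1607] z [-0.0533  0.001  -0.9986] yaw -19.29 pitch err 0.0509 q [0.281 0.461 0.107 1.267 0.016 2.188]
```

>>> send_rows --increments '[[[0,0,0,2],[0,0,0,-2],[0,0,0,2],[0,0,0,-2],[0,0,0,0],[0,0,0,0],[0,0,0,0],[0,0,0,0]]]'

```text
clock: 32.85
eef_pos: [0.5408, 0.1612, 0.1531]
tool_rot: [0.985, -0.168, -0.033, 0.007]
ft_force: [0.1, 0.6, -0.1]
grip_width: 0.0684
```

```bash
python3 st.py
```

```text
t 32.85 pos [0.5408 0.1612 0.1531] z [-0.068  -0.0032 -0.9977] yaw -19.39 pitch err 0.0663 q [0.281 0.469 0.097 1.265 0.016 2.189]
```

>>> send_rows --increments '[[[0,0,0,6],[0,0,0,6],[0,0,0,6],[0,0,0,6],[0,0,0,0],[0,0,0,0],[0,0,0,0],[0,0,0,0]]]'

```text
clock: 33.65
eef_pos: [0.5409, 0.1612, 0.1533]
tool_rot: [0.926, -0.375, -0.031, 0.014]
ft_force: [-0.2, -0.0, 0.5]
grip_width: 0.0686
```

```bash
python3 st.py
```

```text
t 33.65 pos [0.5409 0.1612 0.1533] z [-0.0675 -0.0031 -0.9977] yaw -44.12 pitch err 0.0658 q [0.282 0.468 0.097 1.265 0.016 2.621]
```

>>> send_rows --increments '[[[0,0,0,-6],[0,0,0,-6],[0,0,0,-6],[0,0,0,-6],[0,0,0,0],[0,0,0,0],[0,0,0,0],[0,0,0,0]]]'

```text
clock: 34.45
eef_pos: [0.5408, 0.1612, 0.1533]
tool_rot: [0.986, -0.166, -0.033, 0.007]
ft_force: [-0.1, -0.5, -0.8]
grip_width: 0.0682
```

```bash
python3 st.py
```

```text
t 34.45 pos [0.5408 0.1612 0.1533] z [-0.0675 -0.003  -0.9977] yaw -19.19 pitch err 0.0658 q [0.281 0.468 0.097 1.265 0.016 2.186]
```

>>> send_rows --increments '[[[0,0,-0.01,0],[0,0,-0.015,0],[0,0,-0.015,0],[0,0,-0.017,0],[0,0,-0.017,0],[0,0,-0.015,0],[0,0,-0.01,0],[0,0,-0.005,0]]]'

```text
clock: 35.25
eef_pos: [0.548, 0.1615, 0.2649]
tool_rot: [0.985, -0.168, -0.033, 0.007]
ft_force: [-0.6, -0.4, 0.2]
grip_width: 0.0684
```

>>> send_rows --increments '[[[0,0,0.03,0],[0,0,0.03,0],[0,0,0.03,0],[0,0,0.03,0],[0,0,0,0],[0,0,0,0],[0,0,0,0],[0,0,0,0]]]'

```text
clock: 36.05
eef_pos: [0.5431, 0.162, 0.1474]
tool_rot: [0.985, -0.168, -0.029, 0.005]
ft_force: [-0.3, 0.2, -0.2]
grip_width: 0.0684
```

```bash
python3 st.py
```

```text
t 36.05 pos [0.5431 0.162  0.1474] z [-5.790e-02 -4.000e-04 -9.983e-01] yaw -19.42 pitch err 0.0558 q [0.282 0.469 0.083 1.24  0.016 2.191]
```

>>> send_rows --increments '[[[0,0,0,0.5],[0,0,0,-0.5],[0,0,0,0.5],[0,0,0,-0.5],[0,0,0,0],[0,0,0,0],[0,0,0,0],[0,0,0,0]]]'

```text
clock: 36.85
eef_pos: [0.5455, 0.1626, 0.1514]
tool_rot: [0.985, -0.168, -0.025, 0.003]
ft_force: [0.4, 1.0, 1.2]
grip_width: 0.0683
```

```bash
python3 st.py
```

```text
t 36.85 pos [0.5455 0.1626 0.1514] z [-0.0507  0.0018 -0.9987] yaw -19.42 pitch err 0.0483 q [0.282 0.465 0.088 1.242 0.016 2.191]
```

>>> send_rows --increments '[[[0,0,-0.01,0],[0,0,-0.015,0],[0,0,-0.015,0],[0,0,-0.017,0],[0,0,-0.017,0],[0,0,-0.015,0],[0,0,-0.01,0],[0,0,-0.005,0]]]'

```text
clock: 37.65
eef_pos: [0.5506, 0.1623, 0.2624]
tool_rot: [0.985, -0.168, -0.025, 0.004]
ft_force: [0.8, 0.6, -0.3]
grip_width: 0.0684
```

>>> send_rows --increments '[[[0,0,0.03,0],[0,0,0.03,0],[0,0,0.03,0],[0,0,0.03,0],[0,0,0,0],[0,0,0,0],[0,0,0,0],[0,0,0,0]]]'

```text
clock: 38.45
eef_pos: [0.5474, 0.1633, 0.1446]
tool_rot: [0.985, -0.168, -0.022, 0.002]
ft_force: [0.4, -0.6, -0.1]
grip_width: 0.0681
```

>>> send_rows --increments '[[[0,0,0,0.5],[0,0,0,-0.5],[0,0,0,0.5],[0,0,0,-0.5],[0,0,0,0],[0,0,0,0],[0,0,0,0],[0,0,0,0]]]'

```text
clock: 39.25
eef_pos: [0.5498, 0.1639, 0.1487]
tool_rot: [0.986, -0.169, -0.018, 0.0]
ft_force: [-0.2, 0.5, 0.1]
grip_width: 0.0682
```

```bash
python3 st.py
```

```text
t 39.25 pos [0.5498 0.1639 0.1487] z [-0.0358  0.006  -0.9993] yaw -19.41 pitch err 0.0328 q [0.282 0.464 0.079 1.219 0.016 2.191]
```

Works reliably (−0.0155 per cycle). Two more cycles.

>>> send_rows --increments '[[[0,0,-0.01,0],[0,0,-0.015,0],[0,0,-0.015,0],[0,0,-0.017,0],[0,0,-0.017,0],[0,0,-0.015,0],[0,0,-0.01,0],[0,0,-0.005,0]]]'

```text
clock: 40.05
eef_pos: [0.5532, 0.1631, 0.2598]
tool_rot: [0.986, -0.168, -0.019, 0.0]
ft_force: [-0.5, 0.7, 0.2]
grip_width: 0.0685
```

>>> send_rows --increments '[[[0,0,0.03,0],[0,0,0.03,0],[0,0,0.03,0],[0,0,0.03,0],[0,0,0,0],[0,0,0,0],[0,0,0,0],[0,0,0,0]]]'

```text
clock: 40.85
eef_pos: [0.5519, 0.1647, 0.142]
tool_rot: [0.986, -0.168, -0.015, -0.002]
ft_force: [-0.4, 0.6, -0.9]
grip_width: 0.0682
```

>>> send_rows --increments '[[[0,0,0,0.5],[0,0,0,-0.5],[0,0,0,0.5],[0,0,0,-0.5],[0,0,0,0],[0,0,0,0],[0,0,0,0],[0,0,0,0]]]'

```text
clock: 41.65
eef_pos: [0.5543, 0.1653, 0.1462]
tool_rot: [0.986, -0.168, -0.011, -0.003]
ft_force: [-0.2, 0.5, 0.4]
grip_width: 0.0684
```

>>> send_rows --increments '[[[0,0,-0.01,0],[0,0,-0.015,0],[0,0,-0.015,0],[0,0,-0.017,0],[0,0,-0.017,0],[0,0,-0.015,0],[0,0,-0.01,0],[0,0,-0.005,0]]]'

```text
clock: 42.45
eef_pos: [0.556, 0.164, 0.2573]
tool_rot: [0.986, -0.168, -0.011, -0.003]
ft_force: [0.5, 0.2, 0.2]
grip_width: 0.0682
```

>>> send_rows --increments '[[[0,0,0.03,0],[0,0,0.03,0],[0,0,0.03,0],[0,0,0.03,0],[0,0,0,0],[0,0,0,0],[0,0,0,0],[0,0,0,0]]]'

```text
clock: 43.25
eef_pos: [0.5565, 0.1661, 0.1396]
tool_rot: [0.986, -0.168, -0.007, -0.005]
ft_force: [0.7, 0.3, -0.0]
grip_width: 0.0685
```

>>> send_rows --increments '[[[0,0,0,0.5],[0,0,0,-0.5],[0,0,0,0.5],[0,0,0,-0.5],[0,0,0,0],[0,0,0,0],[0,0,0,0],[0,0,0,0]]]'

```text
clock: 44.05
eef_pos: [0.5589, 0.1667, 0.1438]
tool_rot: [0.986, -0.169, -0.004, -0.007]
ft_force: [-0.4, -0.2, 0.4]
grip_width: 0.068
```

```bash
python3 st.py
```

```text
t 44.05 pos [0.5589 0.1667 0.1438] z [-0.0058  0.0147 -0.9999] yaw -19.4 pitch err 0.0015 q [0.282 0.462 0.064 1.174 0.016 2.191]
```

>>> send_rows --increments '[[[-0.001,-0.004,0.005,0],[-0.001,-0.007,0.008,0],[-0.001,-0.007,0.01,0],[-0.001,-0.006,0.012,0],[0,-0.004,0.012,0],[0,0,0.01,0],[0,0,0.006,0],[0,0,0.003,0]]]'

```text
clock: 44.85
eef_pos: [0.5632, 0.1985, 0.0702]
tool_rot: [0.986, -0.168, -0.006, -0.006]
ft_force: [-0.8, -0.4, 0.3]
grip_width: 0.0685
```

```bash
python3 st.py
```

```text
t 44.85 pos [0.5632 0.1985 0.0702] z [-0.0092  0.0135 -0.9999] yaw -19.32 pitch err 0.0043 q [0.331 0.555 0.01  1.031 0.016 2.239]
```

>>> send_rows --increments '[[[0.001,0.001,0.004,0],[0.001,0.0005,0.006,0],[0.0005,0,0.007,0],[0,0,0.006,0],[0,0,0.003,0],[0,0,0,0],[0,0,0,0],[0,0,0,0]]]'

```text
clock: 45.65
eef_pos: [0.5656, 0.1956, 0.0425]
tool_rot: [0.986, -0.169, -0.005, -0.006]
ft_force: [0.1, 0.1, 0.4]
grip_width: 0.0681
```

```bash
python3 see.py 9 scene wrist
python3 - <<'E'
from h import *
a=load("scene9.npz"); crop(a,150,170,310,280,4,"pics/t6.png")
E
```

```text
45.75 [0.5657 0.1957 0.0426] [[0.943, -0.333, -0.008], [-0.332, -0.943, 0.014], [-0.012, -0.011, -1.0]] 0.06839177443424178
```

View pics/t6.png

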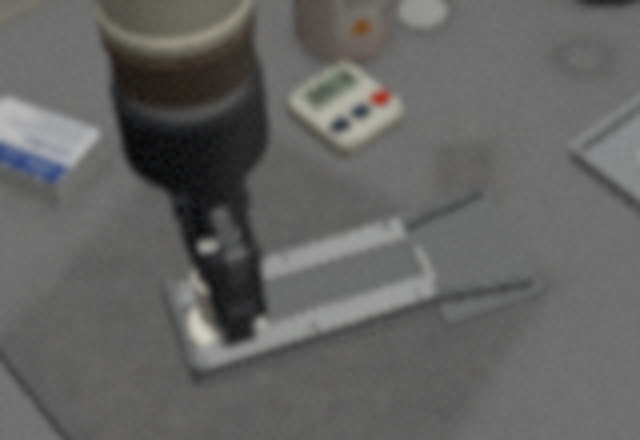

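View pics/wrist9.png

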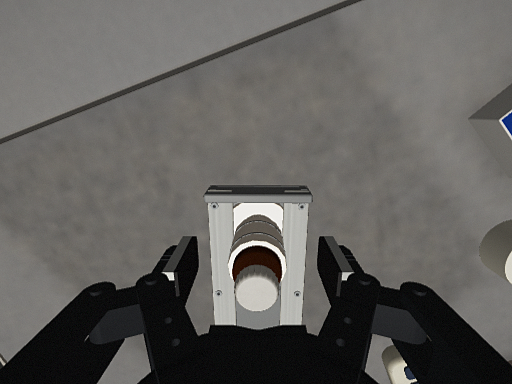

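>>> send_rows --increments '[[[0,0,0,0],[0,0,0,0],[0,0,0,0],[0,0,0,0],[0,0,0,0],[0,0,0,0],[0,0,0,0],[0,0,0,0]]]' --hand 1

```text
clock: 46.55
eef_pos: [0.5661, 0.196, 0.0435]
tool_rot: [0.986, -0.168, -0.004, -0.007]
ft_force: [0.0, 0.3, -0.0]
grip_width: 0.029
```

>>> send_rows --increments '[[[0,0.004,-0.0005,0],[0,0.008,0,0],[0,0.01,0,0],[0,0.01,0,0],[0,0.01,0,0],[0,0.01,0,0],[0,0.008,0,0],[0,0.004,0,0]]]'

```text
clock: 47.35
eef_pos: [0.5431, 0.1303, 0.0435]
tool_rot: [0.986, -0.169, -0.004, -0.007]
ft_force: [-0.1, 0.9, -0.5]
grip_width: 0.0292
```

```bash
python3 st.py
```

```text
t 47.35 pos [0.5431 0.1303 0.0435] z [-0.0056  0.0153 -0.9999] yaw -19.43 pitch err 0.002 q [ 0.227  0.517 -0.138  0.918  0.016  2.137]
```

>>> send_rows --increments '[[[0,0.005,0,0],[0,0.009,0,0],[0,0.011,0,0],[0,0.012,0,0],[0,0.012,0,0],[0,0.011,0,0],[0,0.009,0,0],[0,0.005,0,0]]]'

```text
clock: 48.15
eef_pos: [0.5173, 0.0551, 0.0435]
tool_rot: [0.986, -0.169, -0.003, -0.008]
ft_force: [0.1, 1.2, 1.6]
grip_width: 0.0289
```

```bash
python3 st.py
```

```text
t 48.15 pos [0.5173 0.0551 0.0435] z [-0.0029  0.0172 -0.9998] yaw -19.41 pitch err 0.0012 q [ 0.096  0.455 -0.247  0.87   0.017  2.006]
```

>>> send_rows --increments '[[[0,0,-0.004,0],[0,0,-0.008,0],[0,0,-0.012,0],[0,0,-0.013,0],[0,0,-0.013,0],[0,0,-0.012,0],[0,0,-0.009,0],[0,0,-0.005,0]]]'

```text
clock: 48.95
eef_pos: [0.5156, 0.0531, 0.1244]
tool_rot: [0.986, -0.168, -0.005, -0.006]
ft_force: [0.3, -0.3, -1.1]
grip_width: 0.0288
```

>>> send_rows --increments '[[[-0.003,0.006,0,0],[-0.006,0.012,0,0],[-0.008,0.018,0,0],[-0.008,0.02,0,0],[-0.008,0.02,0,0],[-0.006,0.02,0,0],[-0.005,0.02,0,0],[-0.003,0.02,0,0]]]'

```text
clock: 49.75
eef_pos: [0.4152, -0.0645, 0.1203]
tool_rot: [0.986, -0.166, -0.009, -0.005]
ft_force: [-0.5, -0.0, -1.1]
grip_width: 0.029
```

```bash
python3 st.py
```

```text
t 49.75 pos [ 0.4152 -0.0645  0.1203] z [-0.017   0.0132 -0.9998] yaw -19.16 pitch err 0.0189 q [-0.161  0.199 -0.389  1.003  0.01   1.744]
```

>>> send_rows --increments '[[[0.003,0.019,0,0],[0.006,0.019,0,0],[0.008,0.019,0,0],[0.008,0.019,0,0],[0.008,0.019,0,0],[0.008,0.019,0,0],[0.008,0.017,0,0],[0.008,0.015,0,0]]]'

```text
clock: 50.55
eef_pos: [0.4037, -0.2276, 0.1122]
tool_rot: [0.985, -0.169, -0.018, -0.006]
ft_force: [0.1, -0.2, -1.2]
grip_width: 0.0289
```

```bash
python3 st.py
```

```text
t 50.55 pos [ 0.4037 -0.2276  0.1122] z [-0.0344  0.0178 -0.9992] yaw -19.46 pitch err 0.0388 q [-5.130e-01  3.000e-01 -2.750e-01  1.035e+00 -1.000e-03  1.398e+00]
```

>>> send_rows --increments '[[[0.004,0.012,-0.001,0],[0.01,0.012,-0.001,0],[0.015,0.012,-0.001,0],[0.018,0.012,-0.001,0],[0.018,0.012,-0.001,0],[0.016,0.01,-0.001,0],[0.012,0.007,0,0],[0.006,0.003,0,0]]]'

```text
clock: 51.35
eef_pos: [0.4608, -0.3405, 0.1088]
tool_rot: [0.985, -0.172, -0.026, -0.009]
ft_force: [-0.9, -0.0, -1.2]
grip_width: 0.0292
```

```bash
python3 st.py; python3 see.py 10 wrist side
```

```text
t 51.35 pos [ 0.4608 -0.3405  0.1088] z [-0.0474  0.0258 -0.9985] yaw -19.77 pitch err 0.0535 q [-0.633  0.51   0.043  1.157 -0.007  1.283]
51.45 [ 0.4607 -0.34    0.1087] [[0.94, -0.338, -0.048], [-0.338, -0.941, 0.026], [-0.054, -0.008, -0.999]] 0.028799741521644974
```

View pics/side10.png

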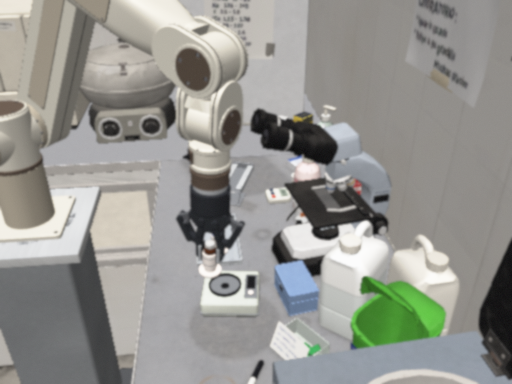

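View pics/wrist10.png

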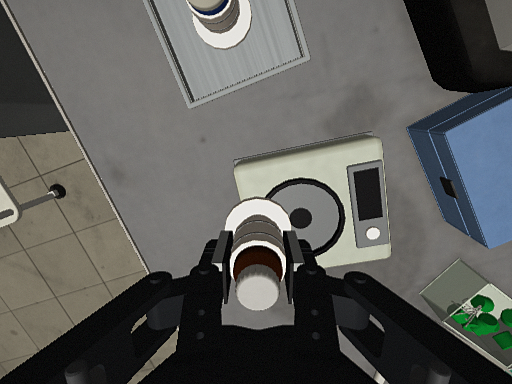

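Run:
```python
from h import *
c=load("wrist10.npz")
print(onplane(c,301,217,.041),onplane(c,345,217,.046))
P=cloud(c)
for u,v in ((301,217),(330,217),(225,215),(258,205)): print(u,v,P[v,u].round(4))
for u,v in ((235,161),(381,135),(390,255)): print(onplane(c,u,v,.039).round(4))
# disc dark centre
g=cv2.cvtColor(c["image"],cv2.COLOR_RGB2GRAY)[195:240,285:335]; m=((g<70)).astype(np.uint8)
n,l,s,ce=cv2.connectedComponentsWithStats(m); print(s.tolist(),(ce+[285,195]).tolist())
```

```text
[ 0.48798043 -0.35499136  0.041     ] [ 0.52001675 -0.36355911  0.046     ]
301 217 [ 0.488  -0.3553  0.0403]
330 217 [ 0.5097 -0.3627  0.0399]
225 215 [ 0.4928 -0.2706  0.2409]
258 205 [ 0.4647 -0.3235  0.0753]
[ 0.4539 -0.2957  0.039 ]
[ 0.5612 -0.313   0.039 ]
[ 0.5473 -0.4113  0.039 ]
[[0, 0, 50, 45, 1748], [46, 0, 4, 5, 12], [4, 13, 23, 21, 362], [0, 16, 2, 2, 2], [0, 36, 20, 9, 107], [45, 38, 5, 7, 19]] [[312.16647597254007, 215.61613272311212], [333.0833333333333, 196.41666666666666], [300.23756906077347, 217.8674033149171], [285.5, 211.5], [290.94392523364485, 235.53271028037383], [332.7894736842105, 237.0]]
```

>>> send_rows --increments '[[[0.003,0.001,0,0],[0.006,0.001,0,0],[0.008,0.001,0,0],[0.008,0.001,0,0],[0.005,0.001,0,0],[0.002,0,0,0],[0,0,0,0],[0,0,0,0]]]'

```text
clock: 52.25
eef_pos: [0.4901, -0.3543, 0.1066]
tool_rot: [0.985, -0.171, -0.027, -0.01]
ft_force: [0.1, 0.3, -0.9]
grip_width: 0.0291
```

```bash
python3 st.py
```

```text
t 52.25 pos [ 0.4901 -0.3543  0.1066] z [-0.0497  0.0279 -0.9984] yaw -19.64 pitch err 0.0567 q [-0.623  0.573  0.145  1.199 -0.006  1.291]
```

>>> send_rows --increments '[[[0,0.001,0.003,0],[0.0005,0,0.005,0],[0.0005,0,0.006,0],[0.0005,0,0.005,0],[0,0,0.003,0],[0,0,0.001,0],[0,0,0,0],[0,0,0,0]]]'

```text
clock: 53.05
eef_pos: [0.4886, -0.3545, 0.0807]
tool_rot: [0.985, -0.171, -0.028, -0.01]
ft_force: [0.4, 0.5, -1.3]
grip_width: 0.0288
```

```bash
python3 st.py
```

```text
t 53.05 pos [ 0.4886 -0.3545  0.0807] z [-0.0517  0.0293 -0.9982] yaw -19.66 pitch err 0.0591 q [-0.625  0.596  0.112  1.146 -0.006  1.29 ]
```

>>> send_rows --increments '[[[0,0,0.001,0],[0,0,0.001,0],[0,0,0,0],[0,0,0,0],[0,0,0,0],[0,0,0,0],[0,0,0,0],[0,0,0,0]]]'

```text
clock: 53.85
eef_pos: [0.4891, -0.3549, 0.0804]
tool_rot: [0.985, -0.171, -0.027, -0.009]
ft_force: [-0.4, 0.4, -0.1]
grip_width: 0.029
```

```bash
python3 st.py; python3 see.py 11 side
python3 - <<'E'
from h import *
a=load("side11.npz"); crop(a,170,180,290,330,4,"pics/t7.png")
E
```

```text
t 53.85 pos [ 0.4891 -0.3549  0.0804] z [-0.0497  0.0277 -0.9984] yaw -19.66 pitch err 0.0565 q [-0.625  0.595  0.11   1.142 -0.007  1.29 ]
53.9 [ 0.4892 -0.355   0.0805] [[0.94, -0.337, -0.05], [-0.336, -0.941, 0.028], [-0.056, -0.009, -0.998]] 0.029307616542531625
```

View pics/t7.png

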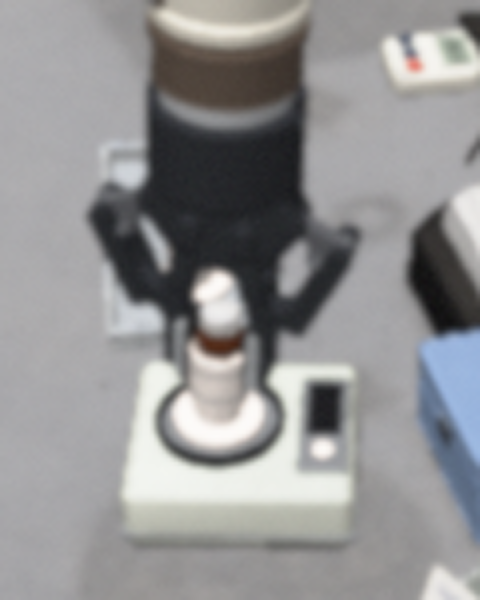

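>>> send_rows --increments '[[[0,0,0,0],[0,0,0,0],[0,0,0,0],[0,0,0,0],[0,0,0,0],[0,0,0,0],[0,0,0,0],[0,0,0,0]]]' --hand -0.6

```text
clock: 54.7
eef_pos: [0.4898, -0.3553, 0.0806]
tool_rot: [0.985, -0.171, -0.026, -0.009]
ft_force: [-0.3, -0.4, -0.4]
grip_width: 0.0685
```

```bash
python3 st.py; python3 see.py 12 side
python3 - <<'E'
from h import *
a=load("side12.npz"); crop(a,170,180,290,330,4,"pics/t8.png")
E
```

```text
t 54.7 pos [ 0.4898 -0.3553  0.0806] z [-0.0484  0.0268 -0.9985] yaw -19.66 pitch err 0.0549 q [-0.624  0.595  0.111  1.141 -0.006  1.29 ]
54.75 [ 0.4898 -0.3554  0.0806] [[0.94, -0.337, -0.048], [-0.336, -0.941, 0.027], [-0.054, -0.009, -0.998]] 0.06787207761360185
```

View pics/t8.png

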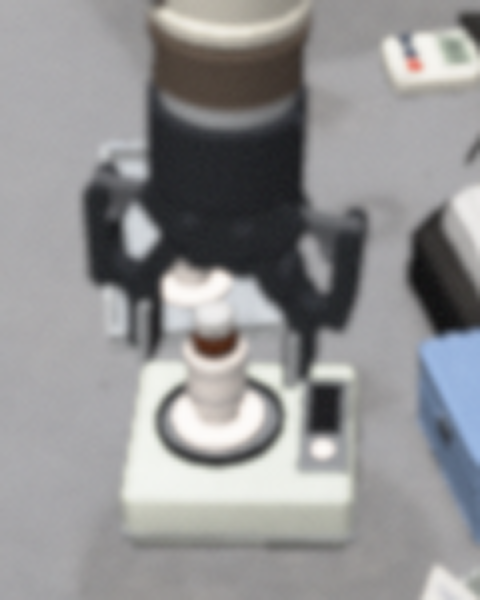

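>>> send_rows --increments '[[[0,0,-0.003,0],[0,0,-0.007,0],[0,0,-0.012,0],[0,0,-0.014,0],[0,0,-0.014,0],[0,0,-0.012,0],[-0.003,0,-0.009,0],[-0.006,0,-0.005,0]]]'

```text
clock: 55.55
eef_pos: [0.4858, -0.3548, 0.1648]
tool_rot: [0.985, -0.171, -0.025, -0.008]
ft_force: [-0.3, 0.1, 0.7]
grip_width: 0.0685
```

```bash
python3 st.py
```

```text
t 55.55 pos [ 0.4858 -0.3548  0.1648] z [-0.046   0.0251 -0.9986] yaw -19.65 pitch err 0.052 q [-0.628  0.523  0.218  1.318 -0.007  1.286]
```

>>> send_rows --increments '[[[-0.006,-0.004,0,0],[-0.012,-0.009,0,0],[-0.014,-0.012,0,0],[-0.014,-0.014,0,0],[-0.013,-0.015,0,0],[-0.01,-0.015,0,0],[-0.006,-0.015,0,0],[-0.003,-0.015,0,0]]]'

```text
clock: 56.35
eef_pos: [0.4383, -0.2289, 0.1686]
tool_rot: [0.985, -0.173, -0.027, -0.009]
ft_force: [-0.0, -0.5, 1.0]
grip_width: 0.0679
```

>>> send_rows --increments '[[[-0.002,-0.016,0,0],[-0.002,-0.018,0,0],[-0.002,-0.019,0,0],[-0.002,-0.019,0,0],[0,-0.017,0,0],[0,-0.013,0,0],[0,-0.009,0,0],[0,-0.005,0,0]]]'

```text
clock: 57.15
eef_pos: [0.4722, -0.107, 0.1693]
tool_rot: [0.985, -0.171, -0.027, -0.009]
ft_force: [-1.4, -0.4, 0.6]
grip_width: 0.0682
```

```bash
python3 st.py
```

```text
t 57.15 pos [ 0.4722 -0.107   0.1693] z [-0.0498  0.0279 -0.9984] yaw -19.73 pitch err 0.0549 q [-0.232  0.297 -0.117  1.212  0.016  1.683]
```

>>> send_rows --increments '[[[0,0,-0.01,0],[0,0,-0.015,0],[0,0,-0.015,0],[0,0,-0.017,0],[0,0,-0.017,0],[0,0,-0.015,0],[0,0,-0.01,0],[0,0,-0.005,0]]]'

```text
clock: 57.95
eef_pos: [0.4768, -0.1133, 0.2805]
tool_rot: [0.984, -0.174, -0.027, -0.008]
ft_force: [-0.2, -0.0, -0.4]
grip_width: 0.0685
```

>>> send_rows --increments '[[[0,0,0.03,0],[0,0,0.03,0],[0,0,0.03,0],[0,0,0.03,0],[0,0,0,0],[0,0,0,0],[0,0,0,0],[0,0,0,0]]]'

```text
clock: 58.75
eef_pos: [0.4734, -0.1129, 0.1623]
tool_rot: [0.984, -0.176, -0.023, -0.008]
ft_force: [0.2, -0.3, 0.2]
grip_width: 0.0685
```

>>> send_rows --increments '[[[0,0,0,0.5],[0,0,0,-0.5],[0,0,0,0.5],[0,0,0,-0.5],[0,0,0,0],[0,0,0,0],[0,0,0,0],[0,0,0,0]]]'

```text
clock: 59.55
eef_pos: [0.4758, -0.1135, 0.1659]
tool_rot: [0.984, -0.176, -0.019, -0.007]
ft_force: [0.5, -0.2, 0.6]
grip_width: 0.0684
```

```bash
python3 st.py
```

```text
t 59.55 pos [ 0.4758 -0.1135  0.1659] z [-0.0353  0.0214 -0.9991] yaw -20.22 pitch err 0.0394 q [-0.242  0.297 -0.125  1.188  0.012  1.682]
```

Still works; two more cycles.

>>> send_rows --increments '[[[0,0,-0.01,0],[0,0,-0.015,0],[0,0,-0.015,0],[0,0,-0.017,0],[0,0,-0.017,0],[0,0,-0.015,0],[0,0,-0.01,0],[0,0,-0.005,0]]]'

```text
clock: 60.35
eef_pos: [0.479, -0.1157, 0.2771]
tool_rot: [0.984, -0.176, -0.02, -0.007]
ft_force: [-0.9, -0.1, -0.3]
grip_width: 0.0683
```

>>> send_rows --increments '[[[0,0,0.03,0],[0,0,0.03,0],[0,0,0.03,0],[0,0,0.03,0],[0,0,0,0],[0,0,0,0],[0,0,0,0],[0,0,0,0]]]'

```text
clock: 61.15
eef_pos: [0.4778, -0.1139, 0.1589]
tool_rot: [0.984, -0.176, -0.015, -0.007]
ft_force: [-0.6, 0.0, 0.3]
grip_width: 0.0684
```

>>> send_rows --increments '[[[0,0,0,0.5],[0,0,0,-0.5],[0,0,0,0.5],[0,0,0,-0.5],[0,0,0,0],[0,0,0,0],[0,0,0,0],[0,0,0,0]]]'

```text
clock: 61.95
eef_pos: [0.4802, -0.1145, 0.1625]
tool_rot: [0.984, -0.176, -0.012, -0.007]
ft_force: [-0.7, 0.4, 0.2]
grip_width: 0.0682
```

>>> send_rows --increments '[[[0,0,-0.01,0],[0,0,-0.015,0],[0,0,-0.015,0],[0,0,-0.017,0],[0,0,-0.017,0],[0,0,-0.015,0],[0,0,-0.01,0],[0,0,-0.005,0]]]'

```text
clock: 62.75
eef_pos: [0.4818, -0.1163, 0.2737]
tool_rot: [0.984, -0.176, -0.012, -0.007]
ft_force: [-0.5, -0.2, -0.1]
grip_width: 0.0681
```

>>> send_rows --increments '[[[0,0,0.03,0],[0,0,0.03,0],[0,0,0.03,0],[0,0,0.03,0],[0,0,0,0],[0,0,0,0],[0,0,0,0],[0,0,0,0]]]'

```text
clock: 63.55
eef_pos: [0.4823, -0.115, 0.1555]
tool_rot: [0.984, -0.176, -0.008, -0.007]
ft_force: [-0.2, -0.3, 0.2]
grip_width: 0.0681
```

>>> send_rows --increments '[[[0,0,0,-0.5],[0,0,0,0.5],[0,0,0,-0.5],[0,0,0,-0.5],[0,0,0,0],[0,0,0,0],[0,0,0,0],[0,0,0,0]]]'

```text
clock: 64.35
eef_pos: [0.4847, -0.1156, 0.1592]
tool_rot: [0.986, -0.166, -0.004, -0.006]
ft_force: [0.3, -1.0, 0.3]
grip_width: 0.0685
```

```bash
python3 st.py; python3 see.py 13 wrist side
python3 - <<'E'
from caps import *
c=load("wrist13.npz");P=cloud(c)
for n,((u,v),r,z) in caps(c,(150,0,400,340)).items(): print(n,u,v,r,onplane(c,u,v,z-.001).round(4),P[int(v),int(u)].round(4))
E
```

```text
t 64.35 pos [ 0.4847 -0.1156  0.1592] z [-0.0063  0.0142 -0.9999] yaw -19.14 pitch err 0.0095 q [-0.241  0.297 -0.142  1.141  0.012  1.664]
64.45 [ 0.4847 -0.1155  0.1592] [[0.945, -0.328, -0.006], [-0.328, -0.945, 0.014], [-0.011, -0.011, -1.0]] 0.06817044964430029
dropper 280.125 286.5 8.262401580810547 [ 0.4786 -0.1904  0.088 ] [ 0.4786 -0.1902  0.0876]
tube 243.359375 195.234375 9.62248706817627 [ 0.4779 -0.0979  0.095 ] [ 0.4774 -0.0981  0.0932]
```

View pics/wrist13.png

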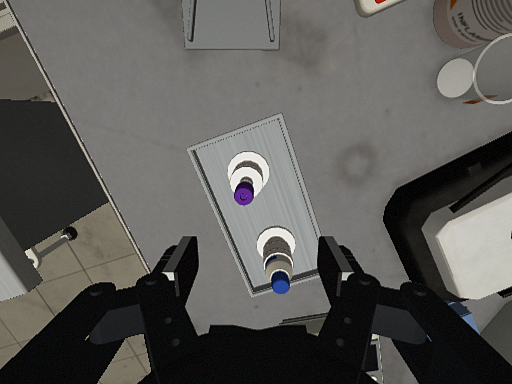

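>>> send_rows --increments '[[[-0.002,-0.003,0,0],[-0.004,-0.004,0.002,0],[-0.004,-0.004,0.005,0],[-0.002,-0.003,0.008,0],[0,0,0.01,0],[0,0,0.011,0],[0,0,0.009,0],[0,0,0.005,0]]]'

```text
clock: 65.25
eef_pos: [0.4764, -0.0955, 0.1048]
tool_rot: [0.986, -0.166, -0.005, -0.007]
ft_force: [-1.0, -0.1, -0.1]
grip_width: 0.0685
```

```bash
python3 st.py
```

```text
t 65.25 pos [ 0.4764 -0.0955  0.1048] z [-0.0072  0.0144 -0.9999] yaw -19.09 pitch err 0.01 q [-0.206  0.328 -0.256  0.997  0.013  1.699]
```

>>> send_rows --increments '[[[0.001,0.001,0.004,0],[0.001,0.001,0.008,0],[0,0,0.011,0],[0,0,0.011,0],[0,0,0.01,0],[0,0,0.008,0],[0,0,0.005,0],[0,0,0.002,0]]]'

```text
clock: 66.05
eef_pos: [0.4768, -0.0978, 0.0393]
tool_rot: [0.986, -0.166, -0.006, -0.006]
ft_force: [-0.3, 0.4, 0.6]
grip_width: 0.0679
```

```bash
python3 st.py
```

```text
t 66.05 pos [ 0.4768 -0.0978  0.0393] z [-0.0091  0.0147 -0.9999] yaw -19.15 pitch err 0.0119 q [-0.21   0.413 -0.331  0.838  0.012  1.695]
```

>>> send_rows --increments '[[[0,0,0,0],[0,0,0,0],[0,0,0,0],[0,0,0,0],[0,0,0,0],[0,0,0,0],[0,0,0,0],[0,0,0,0]]]' --hand 1

```text
clock: 66.85
eef_pos: [0.4778, -0.0979, 0.0405]
tool_rot: [0.986, -0.166, -0.004, -0.006]
ft_force: [0.1, -0.7, -1.3]
grip_width: 0.0294
```

>>> send_rows --increments '[[[0,0,-0.004,0],[0,0,-0.008,0],[0,0,-0.011,0],[0,0,-0.011,0],[0,-0.002,-0.009,0],[0,-0.005,-0.006,0],[0,-0.009,-0.003,0],[-0.001,-0.012,0,0]]]'

```text
clock: 67.65
eef_pos: [0.4877, -0.0714, 0.0991]
tool_rot: [0.986, -0.168, -0.003, -0.007]
ft_force: [1.1, 0.9, -1.2]
grip_width: 0.0292
```

```bash
python3 st.py
```

```text
t 67.65 pos [ 0.4877 -0.0714  0.0991] z [-0.0035  0.0139 -0.9999] yaw -19.29 pitch err 0.0056 q [-0.153  0.343 -0.25   0.983  0.013  1.754]
```

>>> send_rows --increments '[[[-0.002,-0.013,0,0],[-0.002,-0.015,0,0],[-0.002,-0.016,0,0],[-0.002,-0.016,0,0],[-0.002,-0.016,0,0],[-0.002,-0.014,0,0],[-0.001,-0.01,0,0],[0,-0.006,0,0]]]'

```text
clock: 68.45
eef_pos: [0.5087, 0.0467, 0.0968]
tool_rot: [0.986, -0.164, -0.007, -0.007]
ft_force: [-0.1, -0.4, -0.2]
grip_width: 0.0292
```

```bash
python3 st.py
```

```text
t 68.45 pos [0.5087 0.0467 0.0968] z [-0.0112  0.0155 -0.9998] yaw -18.85 pitch err 0.0099 q [ 0.082  0.38  -0.201  1.     0.016  1.982]
```

>>> send_rows --increments '[[[0.001,-0.002,0,0.3],[0.0015,-0.003,0.002,0.3],[0.001,-0.003,0.005,0],[0.0005,-0.001,0.007,0],[0,0,0.008,0],[0,0,0.007,0],[0,0,0.004,0],[0,0,0.001,0]]]'

```text
clock: 69.25
eef_pos: [0.5145, 0.0541, 0.0584]
tool_rot: [0.985, -0.17, -0.008, -0.006]
ft_force: [-0.5, -0.0, -0.3]
grip_width: 0.0295
```

```bash
python3 st.py; python3 see.py 14 wrist scene
```

```text
t 69.25 pos [0.5145 0.0541 0.0584] z [-0.0142  0.0144 -0.9998] yaw -19.6 pitch err 0.0128 q [ 0.096  0.438 -0.226  0.919  0.016  2.009]
69.35 [0.5148 0.0542 0.0589] [[0.942, -0.335, -0.014], [-0.335, -0.942, 0.014], [-0.018, -0.009, -1.0]] 0.028811867940212937
```

View pics/wrist14.png

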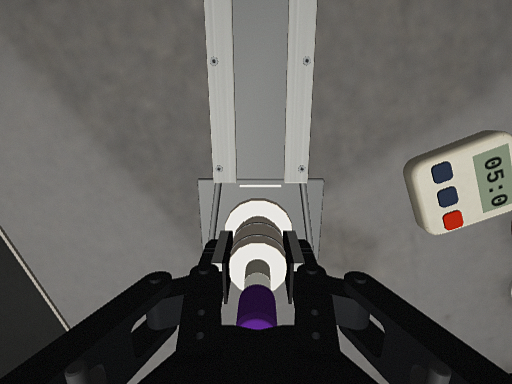

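>>> send_rows --increments '[[[0,0,0.002,0],[0,0,0.004,0],[0,0,0.005,0],[0,0,0.003,0],[0,0,0.001,0],[0,0,0,0],[0,0,0,0],[0,0,0,0]]]'

```text
clock: 70.15
eef_pos: [0.5154, 0.0545, 0.0436]
tool_rot: [0.985, -0.17, -0.007, -0.006]
ft_force: [-0.3, -0.3, -1.1]
grip_width: 0.029
```

```bash
python3 st.py
```

```text
t 70.15 pos [0.5154 0.0545 0.0436] z [-0.0114  0.0147 -0.9998] yaw -19.59 pitch err 0.0099 q [ 0.097  0.457 -0.243  0.881  0.016  2.009]
```

>>> send_rows --increments '[[[0,-0.004,0.001,0],[0,-0.008,0,0],[0,-0.01,0.0002,0],[0,-0.01,0,0],[0,-0.01,0.0002,0],[0,-0.01,0,0],[0,-0.008,0.0002,0],[0,-0.004,0,0]]]'

```text
clock: 70.95
eef_pos: [0.5395, 0.1212, 0.043]
tool_rot: [0.985, -0.17, -0.006, -0.007]
ft_force: [0.1, 0.2, -0.6]
grip_width: 0.0294
```

```bash
python3 st.py
```

```text
t 70.95 pos [0.5395 0.1212 0.043 ] z [-0.0097  0.0155 -0.9998] yaw -19.53 pitch err 0.0062 q [ 0.212  0.512 -0.149  0.916  0.017  2.124]
```

>>> send_rows --increments '[[[0,-0.004,0.0005,0],[0,-0.008,0,0],[-0.0005,-0.01,0.0002,0],[0,-0.011,0,0],[-0.0005,-0.011,0.0002,0],[0,-0.011,0,0],[0,-0.009,0.0002,0],[0,-0.005,0,0]]]'

```text
clock: 71.75
eef_pos: [0.5634, 0.1925, 0.0424]
tool_rot: [0.985, -0.17, -0.006, -0.007]
ft_force: [0.2, 0.9, -1.0]
grip_width: 0.0289
```

```bash
python3 st.py
```

```text
t 71.75 pos [0.5634 0.1925 0.0424] z [-0.0101  0.0155 -0.9998] yaw -19.53 pitch err 0.0046 q [ 0.32   0.582 -0.025  0.969  0.018  2.232]
```

>>> send_rows --increments '[[[0,-0.001,0,0],[0,-0.0015,0.0005,0],[0,-0.001,0.0003,0],[0,0,0,0],[0,0,0,0],[0,0,0,0],[0,0,0,0],[0,0,0,0]]]'

```text
clock: 72.55
eef_pos: [0.5643, 0.1953, 0.0414]
tool_rot: [0.985, -0.17, -0.007, -0.006]
ft_force: [-0.5, 0.2, -0.7]
grip_width: 0.0292
```

```bash
python3 st.py
```

```text
t 72.55 pos [0.5643 0.1953 0.0414] z [-0.0111  0.0145 -0.9998] yaw -19.6 pitch err 0.0059 q [ 0.325  0.587 -0.019  0.971  0.017  2.238]
```

>>> send_rows --increments '[[[0,0,0,0],[0,0,0,0],[0,0,0,0],[0,0,0,0],[0,0,0,0],[0,0,0,0],[0,0,0,0],[0,0,0,0]]]' --hand -0.6

```text
clock: 73.35
eef_pos: [0.565, 0.1955, 0.0423]
tool_rot: [0.985, -0.17, -0.006, -0.007]
ft_force: [-0.0, -0.5, 0.3]
grip_width: 0.068
```

>>> send_rows --increments '[[[0,0,-0.003,0],[0,0,-0.008,0],[0,0,-0.013,0],[0,0,-0.016,0],[0,0,-0.017,0],[0,0,-0.016,0],[0,0,-0.012,0],[0,0.003,-0.007,0]]]'

```text
clock: 74.15
eef_pos: [0.5653, 0.1915, 0.1433]
tool_rot: [0.985, -0.17, -0.005, -0.007]
ft_force: [0.9, -1.0, -0.1]
grip_width: 0.0684
```

```bash
python3 st.py; python3 see.py 15 wrist scene
python3 - <<'E'
from caps import *
a=load("scene15.npz"); crop(a,150,170,310,280,4,"pics/t9.png")
E
```

```text
t 74.15 pos [0.5653 0.1915 0.1433] z [-0.007   0.0159 -0.9998] yaw -19.57 pitch err 0.0017 q [0.318 0.489 0.105 1.189 0.017 2.231]
74.25 [0.5655 0.1911 0.1432] [[0.942, -0.336, -0.006], [-0.336, -0.942, 0.016], [-0.011, -0.013, -1.0]] 0.06866897317711106
```

View pics/t9.png

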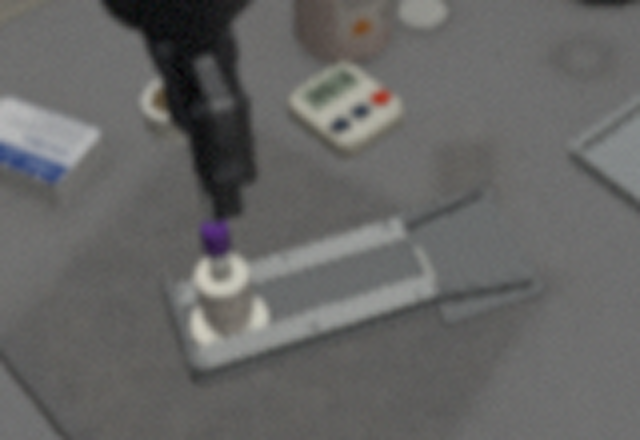

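View pics/wrist15.png

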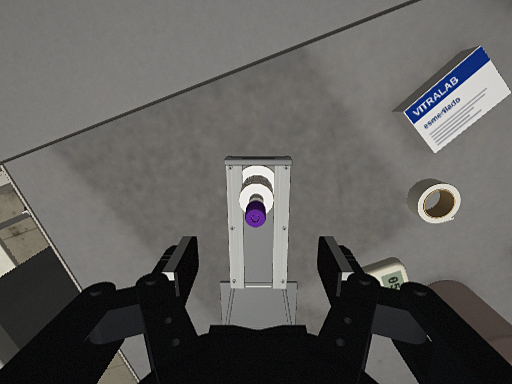

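>>> send_rows --increments '[[[0,0.006,0,0],[0.001,0.01,0,0],[0.002,0.014,0,0],[0.002,0.017,0,0],[0.002,0.018,0,0],[0.002,0.018,0,0],[0.002,0.018,0,0],[0.002,0.018,0,0]]]'

```text
clock: 75.05
eef_pos: [0.5315, 0.064, 0.1372]
tool_rot: [0.985, -0.171, -0.009, -0.005]
ft_force: [0.7, 0.2, 0.0]
grip_width: 0.0687
```

>>> send_rows --increments '[[[0.002,0.018,0,0],[0.002,0.018,0,0],[0.002,0.018,0,0],[0.002,0.018,0,0],[0.002,0.018,0,0],[0.002,0.018,0,0],[0.002,0.018,0,0],[0.002,0.018,0,0]]]'

```text
clock: 75.85
eef_pos: [0.4863, -0.0932, 0.1326]
tool_rot: [0.984, -0.175, -0.013, -0.003]
ft_force: [1.2, -0.3, -0.4]
grip_width: 0.0686
```

```bash
python3 st.py
```

```text
t 75.85 pos [ 0.4863 -0.0932  0.1326] z [-0.0251  0.0111 -0.9996] yaw -20.21 pitch err 0.0268 q [-0.193  0.328 -0.174  1.095  0.006  1.731]
```

>>> send_rows --increments '[[[0.003,0.018,0,-0.3],[0.004,0.016,0,-0.3],[0.004,0.014,0,0],[0.004,0.012,0,0],[0.004,0.01,0,0],[0.003,0.007,0,0],[0.002,0.004,0,0],[0.001,0.002,0,0]]]'

```text
clock: 76.65
eef_pos: [0.4729, -0.1907, 0.1296]
tool_rot: [0.984, -0.175, -0.017, -0.003]
ft_force: [-0.3, 0.4, 0.1]
grip_width: 0.0686
```

```bash
python3 st.py
```

```text
t 76.65 pos [ 0.4729 -0.1907  0.1296] z [-0.0315  0.0123 -0.9994] yaw -20.15 pitch err 0.0338 q [-0.383  0.363 -0.132  1.11  -0.     1.54 ]
```

>>> send_rows --increments '[[[-0.001,-0.004,-0.008,0],[-0.002,-0.008,-0.014,0],[-0.003,-0.009,-0.016,0],[-0.003,-0.009,-0.018,0],[-0.003,-0.009,-0.018,0],[-0.002,-0.007,-0.015,0],[-0.001,-0.004,-0.01,0],[0,-0.002,-0.005,0]]]'

```text
clock: 77.45
eef_pos: [0.4805, -0.1304, 0.2406]
tool_rot: [0.985, -0.172, -0.017, -0.005]
ft_force: [-0.3, 0.6, -0.3]
grip_width: 0.0683
```

>>> send_rows --increments '[[[0,0,0.03,0],[0,0,0.03,0],[0,0,0.03,0],[0,0,0.03,0],[0,0,0,0],[0,0,0,0],[0,0,0,0],[0,0,0,0]]]'

```text
clock: 78.25
eef_pos: [0.4804, -0.128, 0.122]
tool_rot: [0.985, -0.17, -0.013, -0.004]
ft_force: [0.5, -0.6, 0.0]
grip_width: 0.0683
```

>>> send_rows --increments '[[[0,0,0,-0.5],[0,0,0,0.5],[0,0,0,-0.5],[0,0,0,0],[0,0,0,0],[0,0,0,0],[0,0,0,0],[0,0,0,0]]]'

```text
clock: 79.05
eef_pos: [0.4829, -0.1288, 0.1257]
tool_rot: [0.986, -0.166, -0.009, -0.004]
ft_force: [0.1, -0.7, -0.3]
grip_width: 0.0682
```

```bash
python3 st.py
```

```text
t 79.05 pos [ 0.4829 -0.1288  0.1257] z [-0.0173  0.0109 -0.9998] yaw -19.07 pitch err 0.0196 q [-0.264  0.338 -0.18   1.073  0.006  1.639]
```

One more cycle.

>>> send_rows --increments '[[[0,0,-0.01,0],[0,0,-0.015,0],[0,0,-0.017,0],[0,0,-0.018,0],[0,0,-0.018,0],[0,0,-0.015,0],[0,0,-0.01,0],[0,0,-0.005,0]]]'

```text
clock: 79.85
eef_pos: [0.4842, -0.1298, 0.241]
tool_rot: [0.986, -0.166, -0.01, -0.004]
ft_force: [-0.7, 0.4, -0.2]
grip_width: 0.0684
```

>>> send_rows --increments '[[[0,0,0.03,0],[0,0,0.03,0],[0,0,0.03,0],[0,0,0.03,0],[0,0,0,0],[0,0,0,0],[0,0,0,0],[0,0,0,0]]]'

```text
clock: 80.65
eef_pos: [0.4852, -0.1294, 0.1227]
tool_rot: [0.986, -0.166, -0.006, -0.004]
ft_force: [0.3, -0.2, -0.2]
grip_width: 0.0681
```

>>> send_rows --increments '[[[0,0,0,0.5],[0,0,0,-0.5],[0,0,0,0.5],[0,0,0,0],[0,0,0,0],[0,0,0,0],[0,0,0,0],[0,0,0,0]]]'

```text
clock: 81.45
eef_pos: [0.4876, -0.13, 0.1264]
tool_rot: [0.985, -0.17, -0.002, -0.003]
ft_force: [0.3, 0.2, 0.6]
grip_width: 0.0683
```

```bash
python3 st.py;python3 see.py 16 side wrist
python3 - <<'E'
from caps import *
c=load("wrist16.npz");P=cloud(c)
for n,((u,v),r,z) in caps(c,(150,0,400,360)).items(): print(n,u,v,r,onplane(c,u,v,z-.001).round(4),P[int(v),int(u)].round(4))
a=load("side16.npz"); crop(a,170,110,310,340,2.6,"pics/t10.png")
E
```

```text
t 81.45 pos [ 0.4876 -0.13    0.1264] z [-0.0034  0.0071 -1.    ] yaw -19.61 pitch err 0.0052 q [-0.264  0.335 -0.181  1.06   0.006  1.649]
81.55 [ 0.4876 -0.13    0.1264] [[0.942, -0.336, -0.003], [-0.336, -0.942, 0.007], [-0.006, -0.006, -1.0]] 0.06812182961641824
dropper 274.4210510253906 298.0 9.631105422973633 [ 0.4789 -0.1901  0.088 ] [ 0.4787 -0.1899  0.0881]
```

View pics/t10.png

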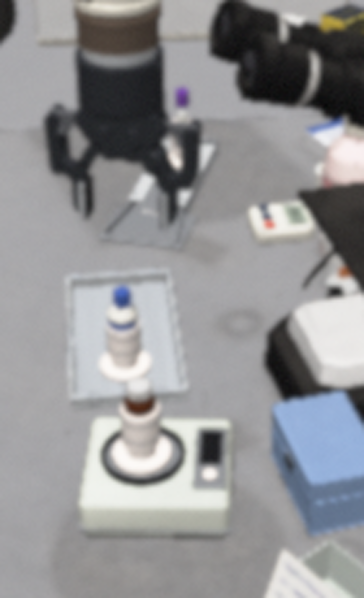

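>>> send_rows --increments '[[[0.001,0.004,0,0],[0.002,0.008,0,0],[0.002,0.01,0,0],[0.002,0.011,0,0],[0.002,0.01,0,0],[0.002,0.008,0,0],[0.001,0.004,0,0],[0,0.001,0,0]]]'

```text
clock: 82.35
eef_pos: [0.4791, -0.1932, 0.1258]
tool_rot: [0.985, -0.171, -0.002, -0.003]
ft_force: [0.5, 1.1, -0.4]
grip_width: 0.0683
```

```bash
python3 st.py
```

```text
t 82.35 pos [ 0.4791 -0.1932  0.1258] z [-0.0036  0.0065 -1.    ] yaw -19.73 pitch err 0.0058 q [-0.386  0.358 -0.149  1.07   0.005  1.529]
```

>>> send_rows --increments '[[[0.0005,-0.0015,0.005,0],[0.0005,-0.0015,0.01,0],[0,0,0.014,0],[0,0,0.015,0],[0,0,0.014,0],[0,0,0.011,0],[0,0,0.007,0],[0,0,0.003,0]]]'

```text
clock: 83.15
eef_pos: [0.4809, -0.1868, 0.0403]
tool_rot: [0.986, -0.169, -0.003, -0.004]
ft_force: [0.3, -0.2, 0.1]
grip_width: 0.0683
```

```bash
python3 st.py
```

```text
t 83.15 pos [ 0.4809 -0.1868  0.0403] z [-0.0047  0.0082 -1.    ] yaw -19.49 pitch err 0.0074 q [-0.374  0.456 -0.256  0.867  0.006  1.537]
```

>>> send_rows --increments '[[[-0.0005,0.0015,-0.001,0],[-0.0005,0.002,0,0],[0,0,0,0],[0,0,0,0],[0,0,0,0],[0,0,0,0],[0,0,0,0],[0,0,0,0]]]'

```text
clock: 83.95
eef_pos: [0.4803, -0.1907, 0.0433]
tool_rot: [0.986, -0.169, -0.001, -0.003]
ft_force: [0.5, 0.1, 0.4]
grip_width: 0.0682
```

>>> send_rows --increments '[[[0,0,0,0],[0,0,0,0],[0,0,0,0],[0,0,0,0],[0,0,0,0],[0,0,0,0],[0,0,0,0],[0,0,0,0]]]' --hand 1

```text
clock: 84.75
eef_pos: [0.4804, -0.1907, 0.0436]
tool_rot: [0.986, -0.169, -0.001, -0.003]
ft_force: [-0.3, 0.3, 0.4]
grip_width: 0.0289
```

>>> send_rows --increments '[[[0,0,-0.004,0],[0,0,-0.008,0],[0,0,-0.011,0],[0,0,-0.012,0],[0,0,-0.011,0],[0,-0.004,-0.007,0],[-0.001,-0.008,-0.003,0],[-0.002,-0.012,0,0]]]'

```text
clock: 85.55
eef_pos: [0.4858, -0.1671, 0.1051]
tool_rot: [0.985, -0.17, -0.0, -0.003]
ft_force: [0.4, 0.6, -1.3]
grip_width: 0.0292
```

```bash
python3 st.py
```

```text
t 85.55 pos [ 0.4858 -0.1671  0.1051] z [ 2.0e-04  6.5e-03 -1.0e+00] yaw -19.63 pitch err 0.0019 q [-0.335  0.371 -0.19   1.012  0.006  1.579]
```

>>> send_rows --increments '[[[-0.003,-0.013,0,0],[-0.003,-0.015,0,0],[-0.003,-0.016,0,0],[-0.003,-0.016,0,0],[-0.003,-0.016,0,0],[-0.003,-0.016,0,0],[-0.003,-0.016,0,0],[-0.003,-0.016,0,0]]]'

```text
clock: 86.35
eef_pos: [0.5012, -0.0277, 0.1018]
tool_rot: [0.986, -0.168, -0.005, -0.004]
ft_force: [1.0, 0.4, -1.3]
grip_width: 0.0293
```

```bash
python3 st.py
```

```text
t 86.35 pos [ 0.5012 -0.0277  0.1018] z [-0.0093  0.01   -0.9999] yaw -19.3 pitch err 0.0099 q [-0.061  0.359 -0.218  1.004  0.009  1.847]
```

>>> send_rows --increments '[[[-0.002,-0.014,0,0.2],[-0.002,-0.014,0,0],[-0.002,-0.013,0,0],[-0.002,-0.012,0,0],[-0.002,-0.009,0,0],[-0.001,-0.006,0,0],[0,-0.003,0,0],[0,-0.001,0,0]]]'

```text
clock: 87.15
eef_pos: [0.5116, 0.0553, 0.0994]
tool_rot: [0.986, -0.165, -0.009, -0.004]
ft_force: [-0.4, -0.7, -0.3]
grip_width: 0.029
```

```bash
python3 st.py
```

```text
t 87.15 pos [0.5116 0.0553 0.0994] z [-0.0165  0.0106 -0.9998] yaw -19.03 pitch err 0.0154 q [ 0.101  0.388 -0.181  1.017  0.012  2.004]
```

>>> send_rows --increments '[[[0.001,0,0.003,0.3],[0.001,0,0.006,0.2],[0.001,0,0.008,0],[0.0005,0,0.009,0],[0,0,0.009,0],[0,0,0.007,0],[0,0,0.004,0],[0,0,0.002,0]]]'

```text
clock: 87.95
eef_pos: [0.5135, 0.0523, 0.0461]
tool_rot: [0.985, -0.172, -0.01, -0.003]
ft_force: [-1.1, -0.4, -0.7]
grip_width: 0.0289
```

```bash
python3 st.py; python3 see.py 17 wrist
```

```text
t 87.95 pos [0.5135 0.0523 0.0461] z [-0.0186  0.0097 -0.9998] yaw -19.79 pitch err 0.0176 q [ 0.095  0.455 -0.238  0.895  0.011  2.011]
88.0 [0.5133 0.0523 0.0459] [[0.941, -0.339, -0.019], [-0.338, -0.941, 0.01], [-0.021, -0.003, -1.0]] 0.02911154708147769
```

View pics/wrist17.png

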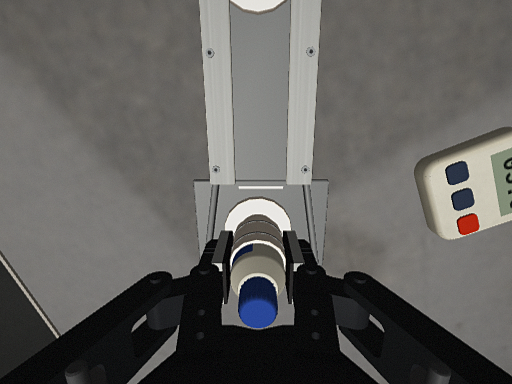

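>>> send_rows --increments '[[[0.0005,-0.004,0.0005,0],[0,-0.008,0,0],[0,-0.01,0,0],[0,-0.01,0,0],[0,-0.01,0,0],[0,-0.01,0,0],[0,-0.008,0,0],[0,-0.004,0,0]]]'

```text
clock: 88.8
eef_pos: [0.5391, 0.1191, 0.0472]
tool_rot: [0.985, -0.171, -0.008, -0.004]
ft_force: [-0.7, 0.4, -1.3]
grip_width: 0.0287
```

```bash
python3 st.py
```

```text
t 88.8 pos [0.5391 0.1191 0.0472] z [-0.0149  0.011  -0.9998] yaw -19.7 pitch err 0.0123 q [ 0.21   0.509 -0.141  0.933  0.014  2.125]
```

>>> send_rows --increments '[[[-0.0005,-0.002,0.001,0],[-0.0005,-0.005,0.0005,0],[0,-0.006,0,0],[0,-0.006,0.0003,0],[0,-0.005,0,0],[0,-0.003,0,0],[0,-0.001,0,0],[0,0,0,0]]]'

```text
clock: 89.6
eef_pos: [0.548, 0.1481, 0.045]
tool_rot: [0.985, -0.171, -0.009, -0.004]
ft_force: [0.4, -0.1, -1.2]
grip_width: 0.0288
```

```bash
python3 st.py; python3 see.py 18 wrist
```

```text
t 89.6 pos [0.548  0.1481 0.045 ] z [-0.0159  0.0104 -0.9998] yaw -19.71 pitch err 0.0127 q [ 0.257  0.538 -0.096  0.949  0.014  2.172]
89.65 [0.548 0.148 0.045] [[0.941, -0.337, -0.016], [-0.337, -0.941, 0.01], [-0.019, -0.004, -1.0]] 0.028603442255086507
```

View pics/wrist18.png

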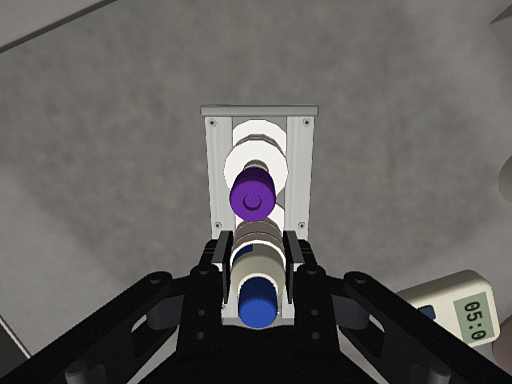

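>>> send_rows --increments '[[[0,-0.001,0.0003,0],[0,-0.0015,0,0],[0,-0.001,0,0],[0,-0.0005,0,0],[0,0,0,0],[0,0,0,0],[0,0,0,0],[0,0,0,0]]]'

```text
clock: 90.45
eef_pos: [0.5494, 0.1514, 0.045]
tool_rot: [0.985, -0.172, -0.009, -0.004]
ft_force: [0.3, 0.4, -0.7]
grip_width: 0.0292
```

```bash
python3 st.py
```

```text
t 90.45 pos [0.5494 0.1514 0.045 ] z [-0.0159  0.0101 -0.9998] yaw -19.78 pitch err 0.0127 q [ 0.262  0.541 -0.09   0.952  0.014  2.178]
```

>>> send_rows --increments '[[[0,-0.001,0.0003,0],[0,-0.001,0,0],[0,0,0,0],[0,0,0,0],[0,0,0,0],[0,0,0,0],[0,0,0,0],[0,0,0,0]]]'

```text
clock: 91.25
eef_pos: [0.5499, 0.1529, 0.045]
tool_rot: [0.985, -0.172, -0.009, -0.003]
ft_force: [-0.2, -0.6, 0.4]
grip_width: 0.0288
```

```bash
python3 st.py;  python3 see.py 19 wrist scene
python3 - <<'E'
from h import *
a=load("scene19.npz"); crop(a,150,170,310,280,4,"pics/t11.png")
E
```

```text
t 91.25 pos [0.5499 0.1529 0.045 ] z [-0.016   0.009  -0.9998] yaw -19.8 pitch err 0.0131 q [ 0.265  0.543 -0.087  0.954  0.013  2.181]
91.35 [0.55   0.1528 0.045 ] [[0.941, -0.339, -0.016], [-0.339, -0.941, 0.009], [-0.018, -0.003, -1.0]] 0.029226128798892137
```

View pics/t11.png

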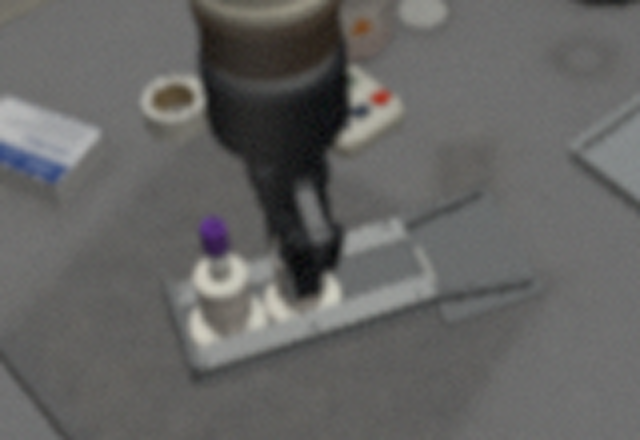

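>>> send_rows --increments '[[[0,-0.001,0,0],[0,-0.001,0,0],[0,-0.001,0,0],[0,0,0,0],[0,0,0,0],[0,0,0,0],[0,0,0,0],[0,0,0,0]]]'

```text
clock: 92.15
eef_pos: [0.5505, 0.1542, 0.045]
tool_rot: [0.985, -0.173, -0.009, -0.001]
ft_force: [-0.0, -3.3, 1.1]
grip_width: 0.0288
```

```bash
python3 st.py;  python3 see.py 20 wrist
python3 - <<'E'
from h import *
a=load("wrist20.npz"); crop(a,190,90,330,240,4,"pics/t12.png")
E
```

```text
t 92.15 pos [0.5505 0.1542 0.045 ] z [-0.017   0.0056 -0.9998] yaw -19.87 pitch err 0.0149 q [ 0.268  0.546 -0.082  0.958  0.01   2.186]
92.2 [0.5505 0.1542 0.045 ] [[0.94, -0.34, -0.017], [-0.34, -0.94, 0.006], [-0.018, 0.001, -1.0]] 0.029227905494776794
```

View pics/t12.png

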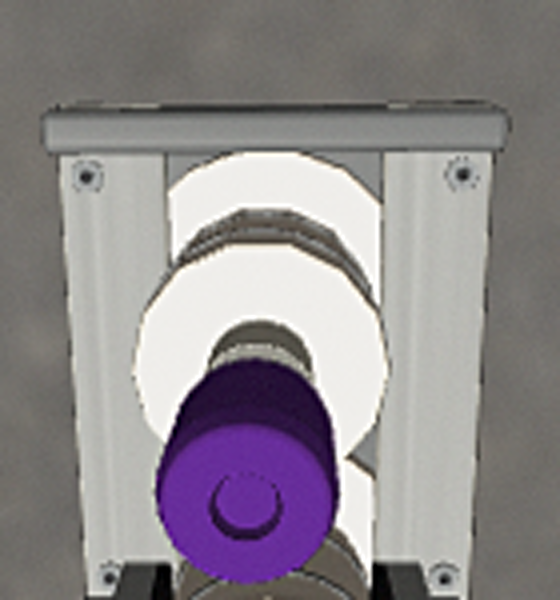

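>>> send_rows --increments '[[[0,0,0,0],[0,0,0,0],[0,0,0,0],[0,0,0,0],[0,0,0,0],[0,0,0,0],[0,0,0,0],[0,0,0,0]]]' --hand -0.6

```text
clock: 93.0
eef_pos: [0.5518, 0.1567, 0.0453]
tool_rot: [0.985, -0.172, -0.008, -0.004]
ft_force: [-0.1, 0.1, 0.6]
grip_width: 0.0682
```

>>> send_rows --increments '[[[0,0,-0.003,0],[0,0,-0.008,0],[0,0,-0.013,0],[0,0,-0.016,0],[0,0,-0.017,0],[0,0,-0.016,0],[0,0,-0.014,0],[0,0.003,-0.012,0]]]'

```text
clock: 93.8
eef_pos: [0.5521, 0.1528, 0.1529]
tool_rot: [0.985, -0.172, -0.008, -0.004]
ft_force: [1.0, -0.1, 0.0]
grip_width: 0.0683
```

>>> send_rows --increments '[[[0,0.006,-0.01,0],[0,0.01,-0.008,0],[0,0.012,-0.005,0],[0,0.012,0,0],[0,0.01,0,0],[0,0.006,0,0],[0,0.003,0,0],[0,0,0,0]]]'

```text
clock: 94.6
eef_pos: [0.5299, 0.0901, 0.1787]
tool_rot: [0.985, -0.173, -0.007, -0.004]
ft_force: [-0.3, -0.4, -0.5]
grip_width: 0.0682
```

```bash
python3 st.py;  python3 see.py 21 wrist scene side
python3 - <<'E'
from caps import *
a=load("scene21.npz"); crop(a,150,170,310,280,4,"pics/t13.png")
s=load("side21.npz"); crop(s,170,130,310,330,3,"pics/t14.png")
c=load("wrist21.npz");P=cloud(c)
for n,((u,v),r,z) in caps(c,(200,0,320,340)).items(): print(n,u,v,r,onplane(c,u,v,z).round(4),P[int(v),int(u)].round(4))
u=np.array([.334,.943])
E
```

```text
t 94.6 pos [0.5299 0.0901 0.1787] z [-0.0129  0.0106 -0.9999] yaw -19.92 pitch err 0.011 q [ 1.620e-01  3.580e-01 -2.000e-03  1.222e+00  1.300e-02  2.080e+00]
94.75 [0.5303 0.0909 0.1789] [[0.94, -0.34, -0.012], [-0.34, -0.94, 0.011], [-0.015, -0.006, -1.0]] 0.06836160870763469
dropper 255.3932647705078 124.86516571044922 9.240567207336426 [0.5487 0.153  0.089 ] [0.5486 0.1537 0.0885]
tube 254.5 62.0 12.257750511169434 [0.5636 0.1954 0.096 ] [0.5633 0.1954 0.0965]
```

View pics/t13.png

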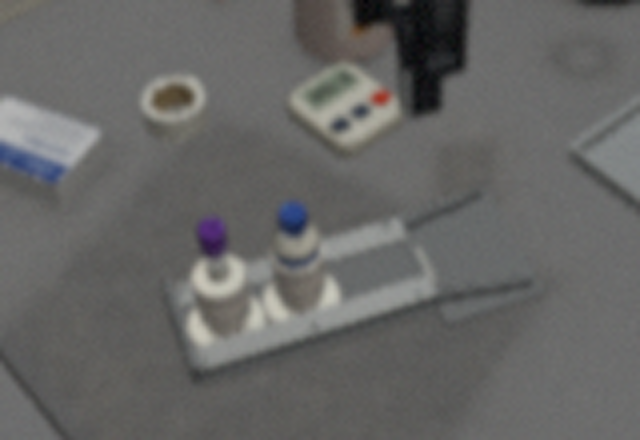

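View pics/t14.png

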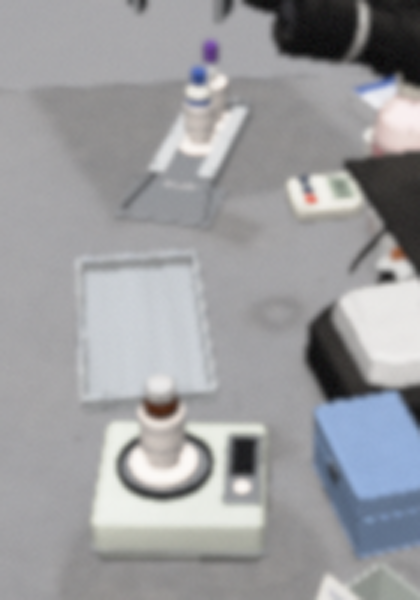

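View pics/wrist21.png

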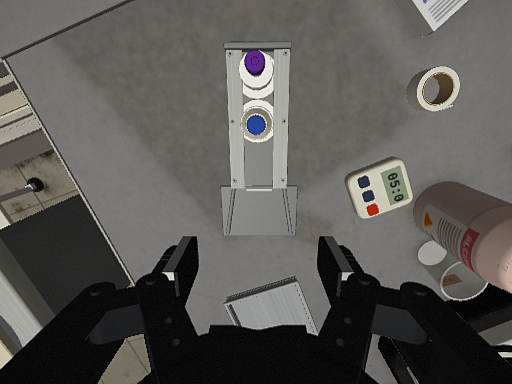

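Run:
```python
from workcell import order
print(order.job_done())
```

```text
the job is handed in; nothing more can be done
None
```

The vial carrier, which stood innermost, is now in the reader's nest. The tube and dropper carriers are back in the lane in their old order, against each other at the inner end. I handed the job in at about 95 s; it reports no verdict.

- **Order of work:** I slid the dropper carrier and then the tube carrier out and stood both on the tray. I then brought the vial carrier out to the nest, and slid the tube and dropper carriers back in until the push met light resistance (about 3 N).
- **Last camera check, lane:**

| Carrier | Position in lane (x) | Moved from start |
|---|---|---|
| tube | about 74 mm | 46 mm |
| dropper | about 29 mm | 48 mm |

- **Last camera check, rest:** The tube and dropper centres are about 45 mm apart, which fits feet in contact (46 mm) within the camera error. The last pictures show all three carriers upright, with the vial carrier inside the nest ring. I judged the vial's position in the nest by eye and did not measure it again after release. The gripper ended clear of everything, and I never went near the timer or the cotton jar.
- **What went wrong on the way:** Fast moves made the tool lean, at worst by about 0.07 rad with an empty gripper, and I corrected it with up-and-down moves in between. The vial carrier was set down while the tool leaned about 0.057 rad; it stood upright once released.

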